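# Clamp the solid brass seal blank in the engraving fixture with its draw latch

## Robot

A 6-joint arm with a two-finger parallel gripper is mounted at the origin on the work surface. World frame = base frame: x ahead of the robot, y to its left, z up, the work surface at z = 0. Lengths are in m, angles in degrees, forces in N, time in s.
With the tool pointing down it reaches from about 0.25 to 0.725 m from the base axis. Payload 9.7 kg.
Tool frame: the origin (TCP) lies on the centre line of the jaws, within the pads' length; the fingertips stand tip_reach ahead of it and the grasp point (between the pads) lies 2 mm behind it (tip_reach is the distance from the TCP to the fingertips, in m); z points along the fingers, y is the direction in which the jaws open and shut (so a half turn about z gives the same grasp; the last joint's range is limited). The gripper opens to 85 mm and grips with 20 to 120 N. Pads are 22 mm wide; open, the fingers measure 114 mm over their backs; the gripper's body (76 mm by 85 mm) begins 54 mm behind the grasp point. The pads swing forward as they close: fully open they stand 13 mm farther back than shut.
Start: joints at [71.62, 4.979, 10.078, 95.1, 0, 90], TCP at [0.173, 0.522, 0.248] pointing down, gripper open.
Joint ranges: [-179.16, 179.16], [-48.56, 103.87], [-65.8, 70.77], [-126.05, 130.52], [-82.76, 87.17], [-180, 180]. Speed limits (degrees/s): [127.2, 127.2, 147.25, 180, 180, 180].

## Interface

Orientations are given as [roll, pitch, yaw] about the fixed x, y, z axes, in that order (R = Rz(yaw) Ry(pitch) Rx(roll)).
In Python, from workcell import get_obs, camera, calibration, job_done, tip_reach gives the robot as it stands.
- The arm moves only by the tool apply_moves, never from a script. Its argument "rows" is a list of rows, each a list of 7 numbers: the shift along the world's x, y, z in mm, then the turn, a rotation vector about the world's x, y, z in degrees, then the closure, from 0 (fully open) to 1 (shut). A call has 1 to 20 rows; each row shifts and turns the commanded pose from where the row before left it; what a row does not reach is not made up. A row lasts 1/8 s, in which the tool goes at most 62.5 mm and 10.7 degrees, less where a joint would pass 70% of its speed; a pose out of reach is approached as far as the arm can. A call with a gripper value outside its range is refused whole. The fingers move at their own pace and stop on an object; "grip_force" is the grip in N (left out, the last holds). Time passes only in rows, so rows that do not move let the fingers close. It gives the time, the measured TCP pose, the force and the opening at its end, in the units of the state.
- get_obs(): the state, without advancing time (a new reading comes with each control period).
- camera(name): name is "side" or "top" or "wrist"; returns the picture (400x640x3 uint8, red, green, blue); there is no depth.
- calibration(name): a dict with "intrinsics" (3x3 intrinsics, pixels), "T" (4x4, takes a point from camera to world coordinates); the wrist camera has in their place "mount" (4x4, takes a point from camera to tool coordinates, whose origin is the TCP and whose axes are the flange's). Camera axes: x right, y down, z forward; pixel columns grow to the right and rows downward; lengths in m; the calibration is good to about 2 mm. A picture is of the moment at which its call begins: read the wrist's pose just before it. calibration takes no time and is no camera call.
- job_done(): hands the job in, once; it reports no verdict.
The state is a dict: "time": time; "q": joint angles; "qd": joint speeds; "joint_efforts": joint torques, N m; "ee_pos": TCP position; "tcp_rot": TCP orientation; "wrist_force": force on the tool from outside, world axes, zero at the start; "torque": the same for the moment, N m; "opening": finger opening in m.
Only numpy, scipy, OpenCV 4.12 (cv2) and the standard library are available. Lean on these libraries where they do the work, as an engineer would, in place of code of your own. Each camera call takes 0.05 s, during which the arm holds its last target.

## Task

Find out by their weight which of the two like-looking brass blanks on the sloping rack is the solid one, and lay that one flat on the fixture's bed, lengthways between the jaws; the hollow one stays on (or goes back to) its place on the rack. Then swing the latch's wire loop down so that its end bar hooks behind the keeper on the sliding jaw, and push the lever over, past centre and fully down, so that the jaw clamps the blank. Do not disturb the other things on the desk.

Things in the scene. Friction and masses are not known exactly. Their poses are not given: they have to be found in the camera images.
- bed (a point): Top of the clamping fixture's grey plate (12 mm thick, fixed on the desk), at the spot where the clamped blank's underside has its centre. x: along the jaws, from fixed to sliding jaw; y: from the bed to the latch; z up. All jaw and latch offsets are in these axes. Plate edges: x -130, +150, y -40, +135 mm. The latch stands along y = +105 mm.
- fixed_jaw (a point): Centre of the top of the fixed steel jaw, 34 mm above the plate, 22 mm thick (x) and 52 mm wide; its clamping face is 11 mm towards +x, at x = -40 mm from the bed point.
- jaw (a joint): Opening of the sliding steel jaw, m. Its face (52 mm wide, 34 mm tall) is at x = +40 mm plus this value from the bed point, so the jaws are 80 mm plus this value apart. Range -0.004 to 0.024, starts 0.010 to 0.016. It stays where left (1.5 N friction); the latch draws it shut.
- keeper (a point): Keeper: upright steel hook on the sliding jaw's side arm, on the latch line, 26 mm wide, 6 mm thick, top leaning 15 degrees to +x. The point is on its hooking (+x) face, 38 mm above the plate and 4 mm above the keeper's floor; the hook's top is 16 mm higher and 4.5 mm farther in +x; the floor runs 48 mm beyond the face. Moves with the jaw. Axes as the bed's.
- lever_pivot (a point): Pivot pin of the latch's lever, between two steel lugs fixed at x = -25, y = +105 mm from the bed point, 38 mm above it (50 mm above the desk). Axes as the bed's.
- lever (a joint): Lever angle, rad: 0 upright, positive leaning to -x of the bed (away from the keeper); 1.57 is level and, loop hooked, dead centre; fully down against its stop at 1.693. Range from -0.40; starts -0.30 to -0.05. Friction keeps it where left. Pushed over near its tip, from the keeper's side, it takes a few N. Pressed past centre it stays down.
- lever_tip (a point): End of the lever, on its centre line, 108 mm from the pivot. The lever is a steel bar 22 mm wide and 8 mm thick; its last 40 mm are a black grip 30 mm wide (along the pin) and 11 mm thick. Axes: z along the lever towards the tip, y as the bed's.
- loop (a joint): Angle of the wire loop against the lever, rad. The loop's elevation above level, pointing to +x of the bed, is this value plus the lever's. It starts 0.9 to 1.25 rad above level, where a stiff pin holds it; pushed below about 0.75 it sinks on its own weight.
- loop_bar (a point): Middle of the loop's end bar, a steel rod 8 mm thick, 48 mm long, across the latch line, 138.5 mm from the loop's pin, which sits in the lever 34 mm from the lever pivot. Swung straight down at any starting lever angle, the bar clears the keeper's top and rests on its floor behind the hook. Drawn tight, the loop stretches 1 mm per 6 N.
- loop_tab (a point): Middle of the loop's black finger tab, 44 mm long, 32 mm wide, 7 mm thick, which carries on the loop's line beyond the bar; 24 mm past the bar's middle. Axes: x along the loop outwards, z square to the tab, up. Pressing on it from above swings the loop down (under 2 N).
- blank_a_center (a point): Centre of a brass blank, a plain bar 80 x 36 x 36 mm (x along its length, z square to the rack's slope). It lies on the sloping rack, length running up the slope, with 37 mm or more free beside it. One blank is solid (0.77 to 0.95 kg), the other hollow (0.25 to 0.35 kg), alike to the eye: which is which must be felt.
- blank_b_center (a point): Centre of the other brass blank: same size, same look.
- rack_a (a point): One of two places on the fixed wooden rack: the centre of a blank lying there against the ledge. The board slopes 30 degrees, rising along this point's x axis (level, away from the robot), and lies 18 mm under the point, square to the slope; a ledge 12 mm high crosses its lower end. y level, across the slope; z up. Places are 110 mm apart.
- rack_b (a point): The other place on the rack; axes and sizes as for the first.
- brush: Bystander: flat brush, 190 mm, lying before the rack. Origin at the centre of its underside.
- jar: Bystander: green glass jar, 60 mm wide, 85 mm tall, behind the rack. Origin at the centre of its underside.
- mug: Bystander: white mug, 76 mm wide, 85 mm tall, at the rack's side. Origin at the centre of its underside.
- graver: Bystander: wooden-handled graver, 180 mm, lying before the fixture. Origin at the centre of its underside.
- inkstone: Bystander: dark ink stone 110 x 75 x 22 mm behind the fixture. Origin at the centre of its underside.
- pot: Bystander: brass brush pot, 76 mm wide, 190 mm tall with its brushes, behind the fixture. Origin at the centre of its underside.
- tin: Bystander: small aluminium tin, 26 mm wide, 34 mm tall, standing on the fixture's plate beyond the sliding jaw. Origin at the centre of its underside.
Not all that is in view belongs to the job. Leave any green look-alike of the part that bears blank_b_center alone. What is shaped like the part that bears blank_a_center but orange is not meant.

How it is judged:
By the outcome, as a careful person would: the job done as asked, in the order asked, and still so for the second after the job is handed in, with the robot touching nothing.
It also fails if it takes over 67 s, if anything falls off the work surface, if the arm or the gripper's body presses on something with over 40 N, if the wrist force passes 120 N, or if a joint passes its speed limit or range.

## Working session

There is one attempt and no reset: what is moved stays moved. The work goes in short steps, Python scripts to look and compute and a tool call to move; the robot and the scene stay as the last step left them, time stands still between calls to the robot, and variables do not carry over. Pictures are saved under pics/ and viewed, and the job is handed in when it is done.

Besides the shell and the picture viewer there is one more tool, called after "Request:" as name([rows], argument=value, ...), one row to a line, values as JSON. apply_moves: Moves the arm, as the interface text tells. Its arguments: {"type":"object","properties":{"rows":{"type":"array","items":{"type":"array","items":{"type":"number"}}},"grip_force":{"type":"number"}},"required":["rows"]}

```bash
ls; mkdir -p pics; python3 - <<'E'
from workcell import *
import cv2
print(get_obs()); print(tip_reach)
for n in ["side","top","wrist"]:
    print(n,calibration(n))
    cv2.imwrite(f"pics/{n}0.png",camera(n)[:,:,::-1])
E
```

```text
pics
{'time': 0.0, 'q': array([ 7.16197419e+01,  5.01178503e+00,  1.00345596e+01,  9.50999547e+01,
       -1.17361122e-03,  9.00006583e+01]), 'qd': array([ 0.08074923, -0.050946  , -0.03822779,  0.07276958,  0.0483471 ,
        0.05394307]), 'joint_efforts': array([ 6.66640655e-03, -5.20379841e+01,  4.64809191e+01,  1.59712415e-02,
        2.78131056e-04,  4.34107321e-06]), 'ee_pos': array([0.17336676, 0.52174247, 0.24757743]), 'tcp_rot': array([-1.79922820e+02,  1.17449697e-03,  1.61619085e+02]), 'wrist_force': array([-0.39857382,  0.13355428, -0.38109745]), 'torque': array([ 0.07252486, -0.0326327 ,  0.03977387]), 'opening': 0.08525823030524786}
0.017
side {'intrinsics': array([[448.15741916,   0.        , 324.06205652],
       [  0.        , 448.15741916, 196.14973552],
       [  0.        ,   0.        ,   1.        ]]), 'T': array([[ 0.80769981, -0.31951287,  0.4955124 ,  0.05342045],
       [-0.58913529, -0.40422508,  0.69965827, -0.6361516 ],
       [-0.02325129, -0.85703769, -0.51472883,  0.63081363],
       [ 0.        ,  0.        ,  0.        ,  1.        ]])}
top {'intrin
[... 239 characters left out ...]
99962049, -0.01523889,  0.02294878,  0.07943032],
       [-0.02068691, -0.13485997, -0.9906487 ,  1.31057663],
       [ 0.        ,  0.        ,  0.        ,  1.        ]])}
wrist {'intrinsics': array([[328.05979719,   0.        , 320.33055799],
       [  0.        , 328.05979719, 195.947978  ],
       [  0.        ,   0.        ,   1.        ]]), 'mount': array([[ 9.57754210e-04, -9.45187909e-01, -3.26525496e-01,
         8.48023854e-02],
       [ 9.99999540e-01,  8.91110026e-04,  3.53685543e-04,
         3.99869481e-04],
       [-4.33291549e-05, -3.26525685e-01,  9.45188328e-01,
        -1.25916331e-01],
       [ 0.00000000e+00,  0.00000000e+00,  0.00000000e+00,
         1.00000000e+00]])}
```

View pics/side0.png

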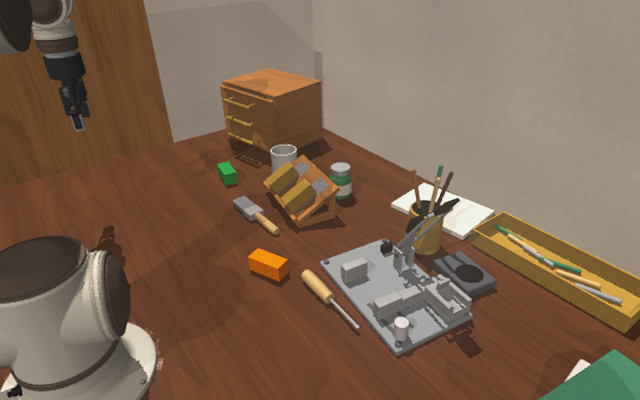

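View pics/top0.png

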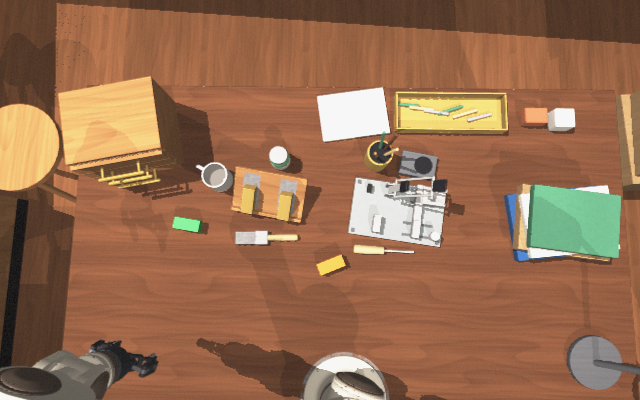

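View pics/wrist0.png

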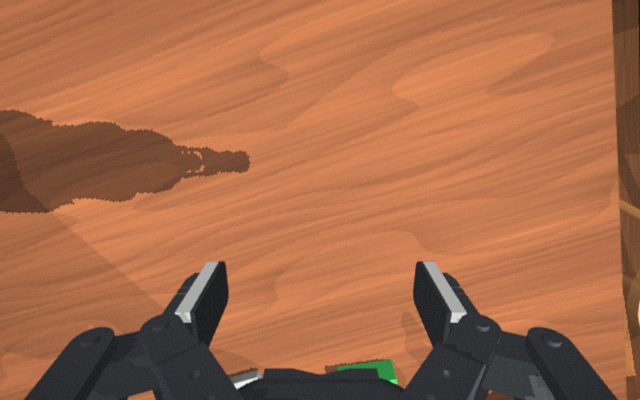

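Candidates: brass blanks on the rack at top pixels (249,199) and (286,206). The look-alikes are the green block at (187,225) and the orange block at (331,265), both on the desk and to be left alone. The fixture is at (398,211). Next I'll take enlarged crops.

```bash
python3 - <<'E'
import cv2
t=cv2.imread("pics/top0.png"); s=cv2.imread("pics/side0.png")
def crop(im,x0,y0,x1,y1,k,n): cv2.imwrite(n,cv2.resize(im[y0:y1,x0:x1],None,fx=k,fy=k,interpolation=cv2.INTER_CUBIC))
crop(t,225,160,315,225,8,"pics/t_rack.png")
crop(t,345,170,455,250,7,"pics/t_fix.png")
crop(s,310,200,480,355,4.5,"pics/s_fix.png")
crop(s,225,140,355,245,6,"pics/s_rack.png")
E
```

```text
(no output)
```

View pics/t_rack.png

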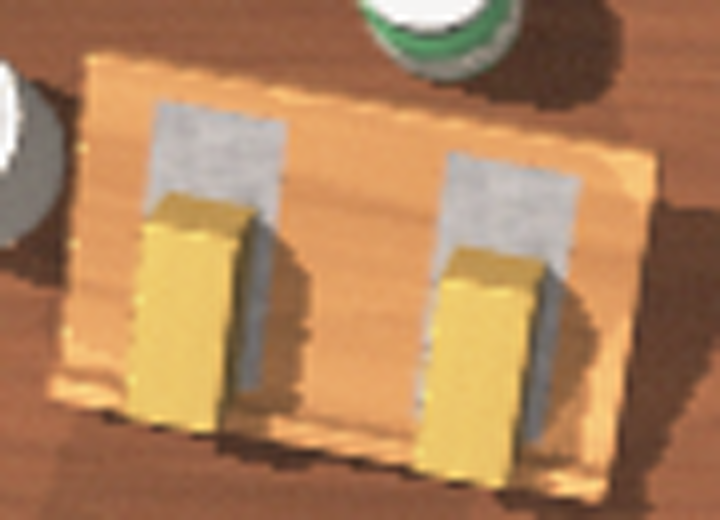

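View pics/t_fix.png

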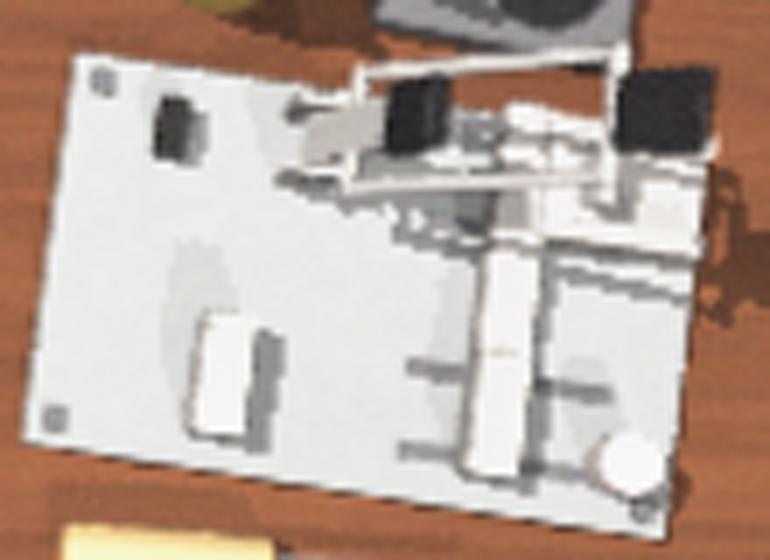

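View pics/s_fix.png

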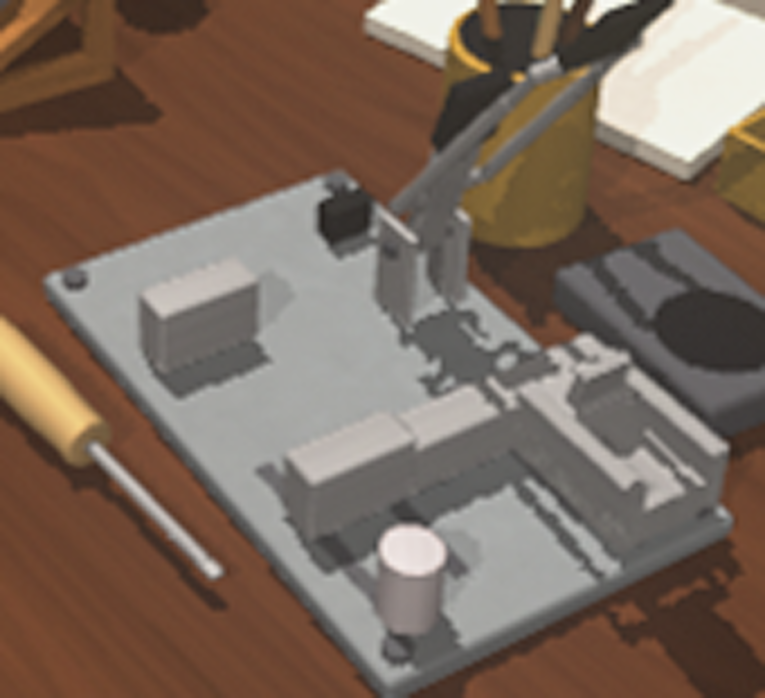

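View pics/s_rack.png

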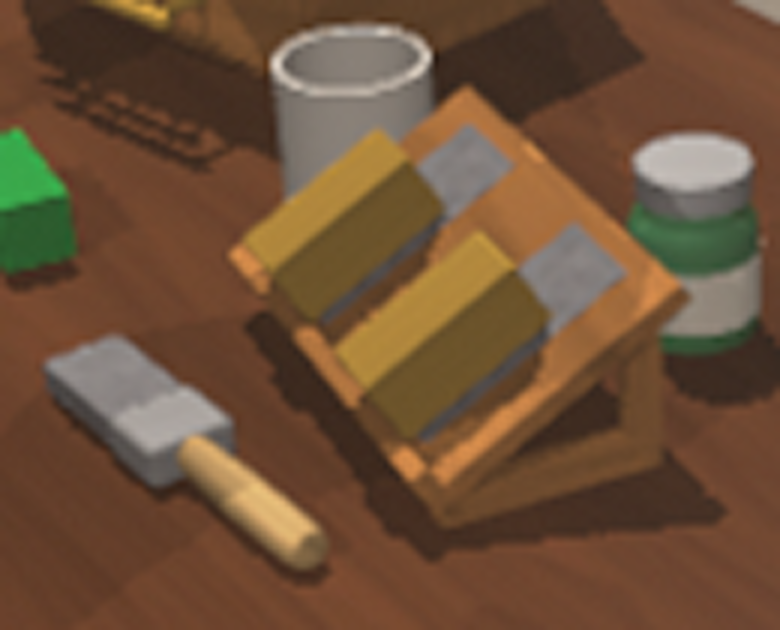

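```bash
cat > h.py <<'E'
import numpy as np, cv2
from workcell import *
from scipy.optimize import least_squares
from scipy.spatial.transform import Rotation as R
C={n:calibration(n) for n in ["side","top","wrist"]}
def camT(n,obs=None):
    if n!="wrist": return C[n]["T"]
    T=np.eye(4); T[:3,:3]=R.from_euler("xyz",obs["tcp_rot"],degrees=True).as_matrix(); T[:3,3]=obs["ee_pos"]
    return T@C[n]["mount"]
def proj(n,P,T=None):
    T=C[n]["T"] if T is None else T
    p=(np.atleast_2d(P)-T[:3,3])@T[:3,:3]
    q=p@C[n]["intrinsics"].T
    return q[:,:2]/q[:,2:]
def planez(n,uv,z,T=None):
    T=C[n]["T"] if T is None else T
    uv=np.atleast_2d(uv); d=np.c_[uv,np.ones(len(uv))]@np.linalg.inv(C[n]["intrinsics"]).T@T[:3,:3].T
    return T[:3,3]+d*((z-T[2,3])/d[:,2])[:,None]
def Rz(a): c,s=np.cos(a),np.sin(a); return np.array([[c,-s,0],[s,c,0],[0,0,1]])
def crop(im,x0,y0,x1,y1,k,n): cv2.imwrite(n,cv2.resize(im[y0:y1,x0:x1],None,fx=k,fy=k,interpolation=cv2.INTER_CUBIC))
E
cat > m1.py <<'E'
from h import *
t=lambda *p: np.array(p)/7+[345,170]
s=lambda *p: np.array(p)/4.5+[310,200]
L=[-.130,-.040];
obs=[("top",(-.13,.135,0),t(76,55)),("top",(-.13,-.04,0),t(25,440)),("top",(.15,-.04,0),t(665,540)),
("side",(-.13,-.04,0),s(47,282)),("side",(-.13,.135,0),s(340,172)),("side",(.15,-.04,0),s(392,688)),("side",(.15,.135,0),s(730,520))]
def f(p):
    return np.concatenate([(proj(n,Rz(p[2])@np.array(q)+[p[0],p[1],.012])-uv).ravel() for n,q,uv in obs])
r=least_squares(f,[.5,-.1,-1.6]); print("fix",r.x,np.degrees(r.x[2])); print(r.fun.reshape(-1,2).round(1))
t=lambda *p: np.array(p)/8+[225,160]
s=lambda *p: np.array(p)/6+[225,140]
# local: x up slope, y left, z normal; half sizes 40,18,18
bl={"L":[("top",(1,1,1),t(147,222)),("top",(1,-1,1),t(242,238)),("top",(-1,-1,1),t(215,432)),("top",(-1,1,1),t(127,415)),("top",(1,1,-1),t(165,193)),("top",(1,-1,-1),t(258,210)),
 ("side",(1,1,1),s(378,130)),("side",(1,-1,1),s(412,165)),("side",(-1,-1,1),s(272,280)),("side",(-1,1,1),s(243,250)),("side",(1,-1,-1),s(443,207)),("side",(-1,-1,-1),s(318,320))],
"Rr":[("top",(1,1,1),t(438,277)),("top",(1,-1,1),t(535,293)),("top",(-1,-1,1),t(505,487)),("top",(-1,1,1),t(415,470)),("top",(1,1,-1),t(455,247)),("top",(1,-1,-1),t(547,263)),
 ("side",(1,1,1),s(480,232)),("side",(1,-1,1),s(517,268)),("side",(-1,-1,1),s(365,395)),("side",(-1,1,1),s(335,355)),("side",(1,-1,-1),s(548,315)),("side",(-1,-1,-1),s(420,440))]}
Ry=R.from_euler("y",-30,degrees=True).as_matrix()
for k,o in bl.items():
    def f(p): return np.concatenate([(proj(n,Rz(p[3])@Ry@(np.array(q)*[.04,.018,.018])+p[:3])-uv).ravel() for n,q,uv in o])
    r=least_squares(f,[.4,.2,.07,-.2]); print(k,r.x,np.degrees(r.x[3])); print(r.fun.reshape(-1,2).round(1).tolist())
E
python3 m1.py
```

```text
fix [ 0.50092181 -0.14340582 -1.7039562 ] -97.62949887728884
[[ 0.6 -0.7]
 [ 0.   0.3]
 [ 0.7 -0. ]
 [-1.7 -1.2]
 [-0.1 -1. ]
 [-0.7  0.6]
 [ 1.6 -0.4]]
L [ 0.57410852  0.29022899  0.05618926 -0.14714329] -8.430689704802772
[[-0.5, -0.3], [-0.2, -0.3], [0.9, 0.1], [0.1, 0.3], [0.2, -0.9], [0.4, -1.1], [-0.4, -0.2], [-0.6, -0.8], [-0.5, -0.2], [-0.7, -1.0], [1.0, 1.0], [-0.9, 1.6]]
Rr [ 0.5556628   0.18184077  0.05771868 -0.14432448] -8.269183468179651
[[0.0, -0.4], [0.1, -0.4], [0.8, -0.0], [0.1, 0.2], [-0.1, -1.1], [0.3, -1.2], [-0.7, -0.5], [-0.5, -0.4], [-0.1, -0.2], [-0.9, -0.2], [1.3, 0.9], [-1.7, 1.0]]
```

```bash
cat >> h.py <<'E'
def goto(pos,Rt,ob=None):
    ob=ob or get_obs(); R0=R.from_euler("xyz",ob["tcp_rot"],degrees=True)
    rv=(R.from_matrix(Rt)*R0.inv()).as_rotvec(degrees=True)
    d=(np.array(pos)-ob["ee_pos"])*1000
    print("shift",d.round(1),"len",np.linalg.norm(d).round(1),"turn",rv.round(2),np.linalg.norm(rv).round(1))
RYAW=np.radians(-8.35)
BR=np.array([.5557,.1818,.0577]); BL=np.array([.5741,.2902,.0567])
SN=Rz(RYAW)@np.array([-.5,0,np.sqrt(.75)]); RY=Rz(RYAW)@np.array([0,1,0])
RACKR=np.c_[np.cross(RY,-SN),RY,-SN]
E
python3 - <<'E'
from h import *
goto(BR+.1*SN,RACKR); print(SN)
E
```

```text
shift [ 332.9 -332.7 -103.5] len 481.9 turn [ -6.89 -29.24   9.81] 31.6
[-0.49469972  0.07260984  0.8660254 ]
```

Request:
apply_moves([
  [0,0,0,0,0,0,0.3],
  [15,-15,0,0,0,0,0.3],
  [30,-30,-5,-0.7,-3,1,0.3],
  [30,-30,-10,-0.7,-3,1,0.3],
  [30,-30,-10,-0.7,-3,1,0.3],
  [30,-30,-10,-0.7,-3,1,0.3],
  [30,-30,-10,-0.7,-3,1,0.3],
  [30,-30,-10,-0.7,-3,1,0.3],
  [30,-30,-10,-0.7,-3,1,0.3],
  [30,-30,-10,-0.7,-3,1,0.3],
  [30,-30,-10,-0.7,-3,1,0.3],
  [30,-30,-10,-0.6,-2.2,0.8,0.3],
  [18,-18,-8,0,0,0,0.3],
  [0,0,0,0,0,0,0.3],
  [0,0,0,0,0,0,0.3],
], grip_force=70)

```text
time: 2.02
ee_pos: [0.5063, 0.1885, 0.1455]
tcp_rot: [180.0, 30.0, 171.6]
wrist_force: [0.7, 0.3, 0.3]
opening: 0.0598
```

```bash
python3 - <<'E'
from h import *
ob=get_obs(); print(ob["time"],ob["ee_pos"],ob["tcp_rot"],ob["opening"],ob["wrist_force"])
im=camera("wrist")[:,:,::-1].copy(); cv2.imwrite("pics/w1.png",im)
T=camT("wrist",ob)
Rb=np.c_[np.cross(RY,SN),RY,SN]
Ry=R.from_euler("y",-30,degrees=True).as_matrix()
for c in (BR,BL):
  for q in [(1,1,1),(1,-1,1),(-1,-1,1),(-1,1,1)]:
    u=proj("wrist",c+Rz(RYAW)@Ry@(np.array(q)*[.04,.018,.018]),T)[0]; print(u.round(0)); cv2.circle(im,tuple(int(a) for a in u),3,(0,0,255),1)
cv2.imwrite("pics/w1o.png",im)
goto(BR+.1*SN,RACKR)
E
```

```text
2.025 [0.50625136 0.18846148 0.14552538] [179.95382733  29.96061343 171.6106177 ] 0.05976251275213659 [0.68066143 0.26595411 0.28351641]
[345. 263.]
[295. 263.]
[292. 154.]
[348. 154.]
[495. 264.]
[445. 264.]
[461. 156.]
[516. 156.]
shift [-0.   0.1 -1.4] len 1.4 turn [-0.06 -0.02 -0.03] 0.1
```

View pics/w1o.png

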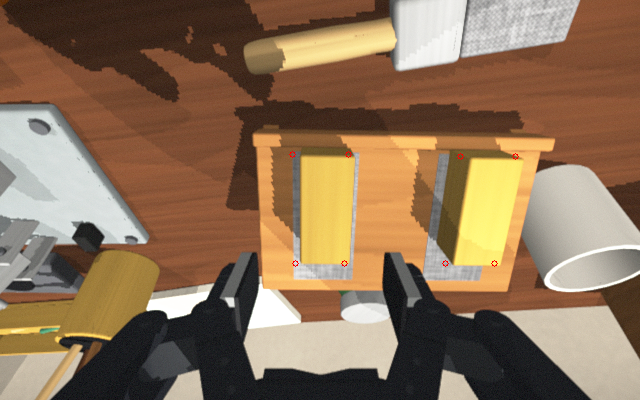

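Request:
apply_moves([
  [8,0,-15,0,0,0,0.3],
  [8,0,-15,0,0,0,0.3],
  [9,0,-14,0,0,0,0.3],
  [0,0,0,0,0,0,0.3],
])

```text
time: 2.58
ee_pos: [0.531, 0.189, 0.1]
tcp_rot: [-180.0, 29.9, 171.7]
wrist_force: [-0.5, 0.8, -0.3]
opening: 0.06
```

```bash
python3 - <<'E'
from h import *
ob=get_obs(); print(ob["time"],ob["ee_pos"],ob["tcp_rot"],ob["opening"],ob["wrist_force"])
im=camera("wrist")[:,:,::-1].copy(); cv2.imwrite("pics/w2.png",im)
crop(im,200,120,480,400,2.1,"pics/w2c.png")
goto(BR+.05*SN,RACKR)
E
```

```text
2.575 [0.53104206 0.18897076 0.1000031 ] [-179.96925885   29.86272763  171.71606157] 0.05999544278427787 [-0.52434463  0.82717391 -0.30402863]
shift [-0.2 -3.6  0.1] len 3.6 turn [-0.02 -0.09 -0.05] 0.1
```

View pics/w2c.png

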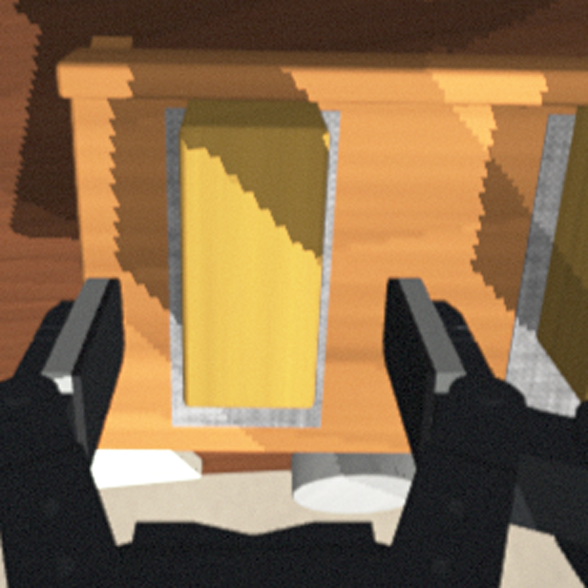

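```bash
python3 - <<'E'
from h import *
ob=get_obs();T=camT("wrist",ob)
Ry=R.from_euler("y",-30,degrees=True).as_matrix()
cc=lambda x,y:np.array([x,y])/2.1+[200,120]
o=[((1,1,1),cc(317,408)),((1,-1,1),cc(184,406)),((-1,-1,1),cc(182,133)),((-1,1,1),cc(328,132)),((-1,-1,-1),cc(190,101)),((-1,1,-1),cc(316,103))]
f=lambda p:np.concatenate([(proj("wrist",Rz(p[3])@Ry@(np.array(q)*[.04,.018,.018])+p[:3],T)[0]-uv) for q,uv in o])
r=least_squares(f,[*BR,RYAW]);print(r.x,np.degrees(r.x[3]),r.fun.round(1))
goto(r.x[:3]+.005*SN,RACKR)
# in tool frame
Rt=R.from_euler("xyz",ob["tcp_rot"],degrees=True).as_matrix(); print("tool frame",Rt.T@(r.x[:3]-ob["ee_pos"])*1000)
E
```

```text
[ 0.56095996  0.1851818   0.05785066 -0.15961138] -9.145058240598111 [-1.1 -0.2  1.2  0.4 -0.6  0.5  0.3  1.7  0.9 -1.3 -0.6 -1.6]
shift [ 27.3  -3.5 -38.7] len 47.5 turn [-0.02 -0.09 -0.05] 0.1
tool frame [-4.58461797  0.46841677 52.27082899]
```

Request:
apply_moves([
  [6,-1,-10,0,0,0,0.3],
  [7,-1,-10,0,0,0,0.3],
  [7,-1,-10,0,0,0,0.3],
  [6,0,-9.5,0,0,0,0.3],
  [0,0,0,0,0,0,0.3],
  [0,0,0,0,0,0,0.3],
])

```text
time: 3.38
ee_pos: [0.5574, 0.186, 0.0618]
tcp_rot: [180.0, 30.0, 171.7]
wrist_force: [0.1, -0.1, -0.0]
opening: 0.0596
```

Request:
apply_moves([
  [0,0,0,0,0,0,0.45],
  [0,0,0,0,0,0,0.6],
  [0,0,0,0,0,0,0.8],
  [0,0,0,0,0,0,0.8],
  [0,0,0,0,0,0,0.8],
], grip_force=60)

```text
time: 4.0
ee_pos: [0.5575, 0.1857, 0.0626]
tcp_rot: [180.0, 30.0, 171.6]
wrist_force: [-5.2, -2.3, 5.7]
opening: 0.0354
```

Request:
apply_moves([
  [-2,0,4,0,0,0,0.8],
  [-4,0,8,0,0,0,0.8],
  [-4,0,12,0,0,0,0.8],
  [0,0,15,0,0,0,0.8],
  [0,0,10,0,0,0,0.8],
  [0,0,0,0,0,0,0.8],
  [0,0,0,0,0,0,0.8],
  [0,0,0,0,0,0,0.8],
  [0,0,0,0,0,0,0.8],
])

```text
time: 5.12
ee_pos: [0.5473, 0.1858, 0.1103]
tcp_rot: [180.0, 29.9, 171.7]
wrist_force: [0.2, -0.1, -8.6]
opening: 0.035
```

```bash
python3 - <<'E'
from h import *
ob=get_obs(); print(ob["time"],ob["ee_pos"],ob["wrist_force"],ob["torque"],ob["opening"])
im=camera("wrist")[:,:,::-1].copy(); cv2.imwrite("pics/w3.png",im)
print(get_obs()["wrist_force"])
E
```

```text
5.125 [0.54725359 0.18581772 0.11025944] [ 0.22249465 -0.09680538 -8.55529346] [ 0.1426649   1.13093991 -0.01104593] 0.03498183406866529
[-0.54761498 -0.39122825 -8.32670851]
```

View pics/w3.png

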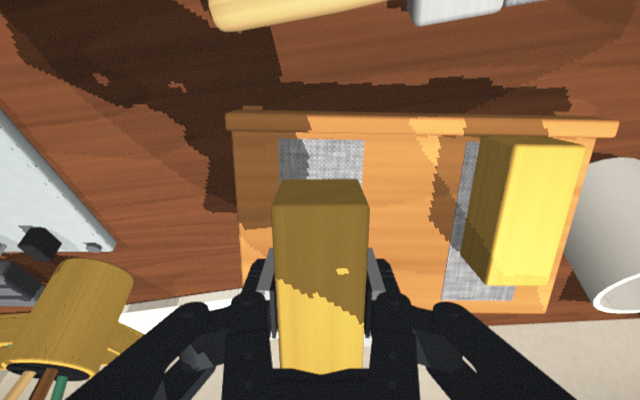

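```bash
python3 - <<'E'
from h import *
im=cv2.imread("pics/w3.png"); crop(im,240,160,400,400,2.5,"pics/w3c.png")
E
```

```text
(no output)
```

View pics/w3c.png

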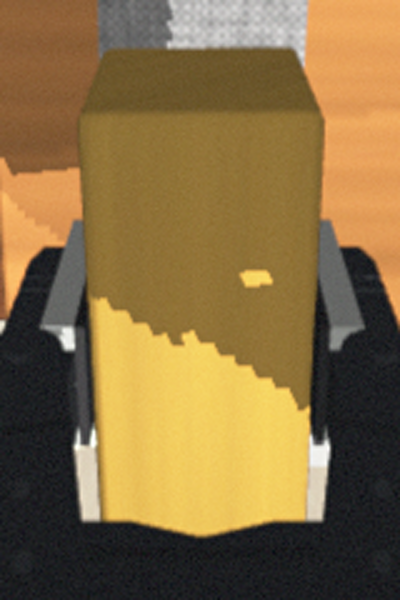

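```bash
python3 - <<'E'
from h import *
cc=lambda x,y:np.array([x,y])/2.5+[240,160]
# tool frame: corner at +x end; top face at -z
o=[((1,-1,-1),cc(78,114)),((1,1,-1),cc(324,114)),((1,-1,1),cc(105,49)),((1,1,1),cc(297,49))]
M=C["wrist"]["mount"]
def f(p):
    Rm=R.from_euler("zy",[p[3],p[4]]).as_matrix()
    return np.concatenate([proj("wrist",Rm@(np.array(q)*[.04,.018,.018])+p[:3],M)[0]-uv for q,uv in o])
r=least_squares(f,[0,0,.005,0,0]);print(r.x[:3]*1000,np.degrees(r.x[3:]),r.fun.round(1))
g=lambda p:np.r_[f(np.r_[p,0])]
r=least_squares(g,[0,0,.005,0]);print(r.x[:3]*1000,np.degrees(r.x[3:]),r.fun.round(1))
h=lambda p:f(np.array([p[0],0,.005,0,p[1]]))
r=least_squares(h,[0,0]);print(r.x[:1]*1000,np.degrees(r.x[1:]),r.fun.round(1))
E
```

```text
[1.73727929 0.64079473 3.43813953] [-0.03525968 -0.91570432] [-0.   0.   0.1  0.   0.  -0.  -0.1 -0. ]
[1.63609306 0.64144069 4.54939352] [-0.03550241] [ 0.2  0.5 -0.2  0.5  0.1 -0.7 -0.2 -0.7]
[1.31819771] [-0.54965348] [-1.1  0.1 -2.2  0.1 -0.9 -0.2 -1.8 -0.1]
```

```bash
cat >> h.py <<'E'
FY=np.radians(-97.63); BED=np.array([.501,-.1434,.012])
def fixR(fy=FY):
    y=Rz(fy)@np.array([0,1,0]); z=np.array([0,0,-1.]); return np.c_[np.cross(y,z),y,z]
def fx(x,y,z,bed=None,fy=FY): return (BED if bed is None else bed)+Rz(fy)@np.array([x,y,z])/1000
E
python3 - <<'E'
from h import *
print(planez("top",[(380,155),(388,135),(374,165)],.1).round(3))
goto(fx(5,0,140),fixR())
E
```

```text
[[ 0.702 -0.093  0.1  ]
 [ 0.762 -0.116  0.1  ]
 [ 0.672 -0.076  0.1  ]]
shift [ -47.  -334.2   41.6] len 340.0 turn [ 26.43  19.97 -87.08] 93.2
```

Request:
apply_moves([
  [0,0,15,0,0,0,0.8],
  [-3,-10,20,1.65,1.25,-5.44,0.8],
  [-6,-20,15,1.65,1.25,-5.44,0.8],
  [-6,-22,10,1.65,1.25,-5.44,0.8],
  [-6,-22,0,1.65,1.25,-5.44,0.8],
  [-6,-22,0,1.65,1.25,-5.44,0.8],
  [-6,-22,0,1.65,1.25,-5.44,0.8],
  [-4,-22,0,1.65,1.25,-5.44,0.8],
  [-2,-22,0,1.65,1.25,-5.44,0.8],
  [-2,-22,0,1.65,1.25,-5.44,0.8],
  [-2,-22,0,1.65,1.25,-5.44,0.8],
  [-2,-22,0,1.65,1.25,-5.44,0.8],
  [-2,-22,-3,1.65,1.25,-5.44,0.8],
  [-2,-22,-5,1.65,1.25,-5.44,0.8],
  [-2,-22,-5,1.65,1.25,-5.44,0.8],
  [-2,-22,-5,1.65,1.25,-5.44,0.8],
  [0,-18,0,1.68,1.22,-5.48,0.8],
  [0,0,0,0,0,0,0.8],
  [0,0,0,0,0,0,0.8],
])

```text
time: 7.55
ee_pos: [0.4949, -0.1481, 0.1536]
tcp_rot: [179.9, 0.0, 82.4]
wrist_force: [-0.3, 0.6, -8.0]
opening: 0.0353
```

```bash
python3 - <<'E'
from h import *
ob=get_obs(); print(ob["time"],ob["ee_pos"],ob["tcp_rot"],ob["q"],ob["wrist_force"],ob["opening"])
im=camera("wrist")[:,:,::-1].copy(); cv2.imwrite("pics/w4.png",im)
t=camera("top")[:,:,::-1].copy(); crop(t,345,130,455,250,5,"pics/t4.png")
goto(fx(5,0,140),fixR())
T=camT("wrist",ob)
for q in [(-130,-40,0),(-130,135,0),(-62,-26,34),(-62,26,34),(-40,-26,34),(-40,26,34)]: print(q,proj("wrist",fx(*q),T).round(0))
E
```

```text
7.55 [ 0.49491918 -0.14808317  0.15358646] [1.79882417e+02 3.52709536e-02 8.24386557e+01] [-1.66491059e+01 -5.64402551e-01 -6.10883217e+00  8.43338927e+01
 -1.62563090e-02  8.09121850e+01] [-0.30865069  0.6268004  -7.97138011] 0.03528617198564831
shift [ 5.6 -0.8 -1.4] len 5.9 turn [ 0.03  0.09 -0.1 ] 0.1
(-130, -40, 0) [[273.   8.]]
(-130, 135, 0) [[516.   9.]]
(-62, -26, 34) [[291. 109.]]
(-62, 26, 34) [[366. 109.]]
(-40, -26, 34) [[292. 141.]]
(-40, 26, 34) [[365. 141.]]
```

View pics/w4.png

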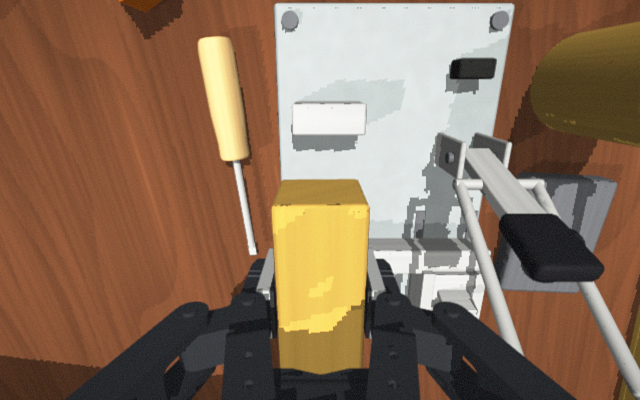

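View pics/t4.png

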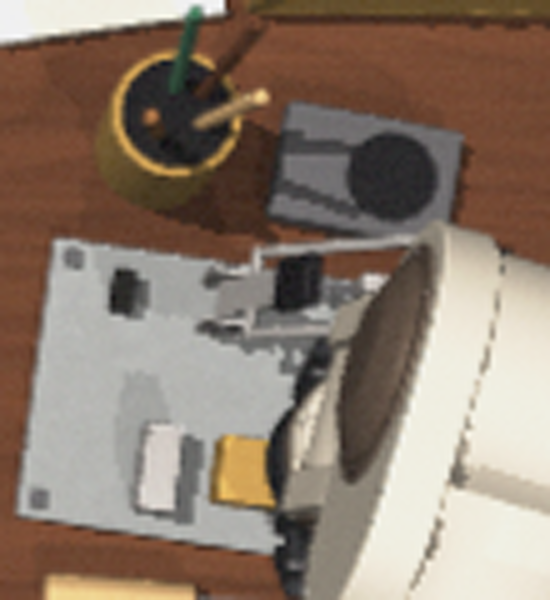

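```bash
python3 - <<'E'
from h import *
im=cv2.imread("pics/w4.png"); crop(im,260,0,540,200,2.8,"pics/w4c.png")
E
```

```text
(no output)
```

View pics/w4c.png

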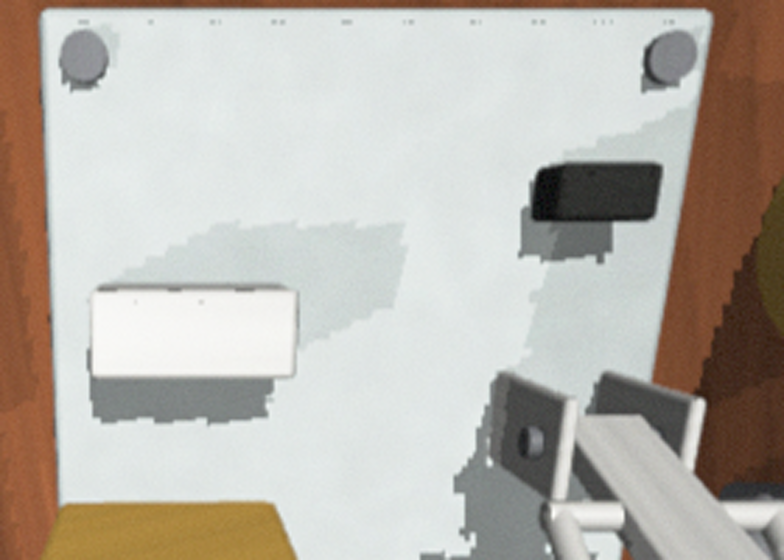

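```bash
python3 - <<'E'
from h import *
im=cv2.imread("pics/w4.png")
ob=get_obs();T=camT("wrist",ob)
cc=lambda x,y:np.array([x,y])/2.8+[260,0]
o=[((-130,-40,0),cc(42,12)),((-130,135,0),cc(711,12)),((-62,-26,34),cc(92,291)),((-62,26,34),cc(297,291)),((-40,26,34),cc(295,377)),((-40,-26,34),cc(92,377))]
f=lambda p:np.concatenate([proj("wrist",fx(*q,np.array([p[0],p[1],.012]),p[2]),T)[0]-uv for q,uv in o])
r=least_squares(f,[*BED[:2],FY]);print(r.x,np.degrees(r.x[2]),r.fun.round(1))
b=np.r_[r.x[:2],.012]; d=Rz(r.x[2]).T@(ob["ee_pos"]-b); print("tcp in fixture",d*1000, ob["tcp_rot"])
E
```

```text
[ 0.50144715 -0.1396069  -1.70461329] -97.66714731751682 [-1.9 -1.8  3.3 -0.8 -1.6  0.   1.   0.3  0.1  1.8 -0.8  1.6]
tcp in fixture [  8.81143906  -5.62378386 141.41654044] [1.79902938e+02 2.20773076e-02 8.24664255e+01]
```

Request:
apply_moves([
  [3,0.6,-10,0,0,0,0.8],
  [2.8,0.6,-18,0,0,0,0.8],
  [0,0,-18,0,0,0,0.8],
  [0,0,-16,0,0,0,0.8],
  [0,0,-4,0,0,0,0.8],
  [0,0,0,0,0,0,0.8],
])

```text
time: 8.4
ee_pos: [0.5001, -0.1469, 0.0866]
tcp_rot: [180.0, -0.0, 82.4]
wrist_force: [0.2, 0.2, -7.6]
opening: 0.0353
```

```bash
python3 - <<'E'
from h import *
ob=get_obs(); print(ob["time"],ob["ee_pos"],ob["tcp_rot"],ob["wrist_force"])
im=camera("wrist")[:,:,::-1].copy(); cv2.imwrite("pics/w5.png",im)
s=camera("side")[:,:,::-1].copy(); crop(s,310,200,480,355,4,"pics/s5.png")
E
```

```text
8.4 [ 0.50012752 -0.14687926  0.08663174] [ 1.79998530e+02 -7.22352502e-03  8.23692305e+01] [ 0.18557692  0.24643423 -7.56750043]
```

View pics/w5.png

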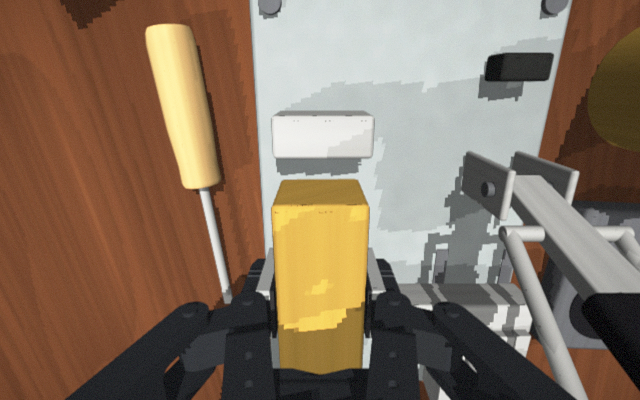

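View pics/s5.png

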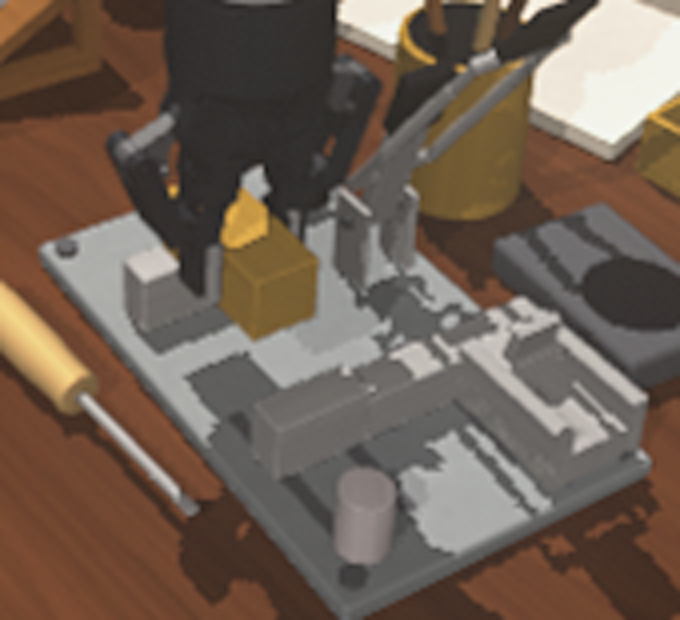

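```bash
python3 - <<'E'
from h import *
ob=get_obs();T=camT("wrist",ob)
P=planez("wrist",[(275,157),(372,158),(273,116),(373,116)],.046,T)
Rt=R.from_euler("xyz",ob["tcp_rot"],degrees=True).as_matrix()
print(((P-ob["ee_pos"])@Rt*1000).round(1))
E
```

```text
[[ 48.3 -23.9  41.4]
 [ 47.8  26.4  41.5]
 [ 69.  -24.   41.4]
 [ 69.1  25.8  41.5]]
```

Request:
apply_moves([
  [0.3,1.2,-10,0,0,0,0.8],
  [0,1.2,-14,0,0,0,0.8],
  [0,0,-13,0,0,0,0.8],
  [0,0,-9,0,0,0,0.8],
  [0,0,-3,0,0,0,0.8],
  [0,0,-1,0,0,0,0.8],
  [0,0,0,0,0,0,0.8],
])

```text
time: 9.38
ee_pos: [0.5007, -0.1445, 0.0371]
tcp_rot: [180.0, 0.0, 82.4]
wrist_force: [0.5, -0.6, -7.2]
opening: 0.0355
```

Request:
apply_moves([
  [0,0,-1,0,0,0,0.8],
  [0,0,0,0,0,0,0.8],
])

```text
time: 9.62
ee_pos: [0.5006, -0.1445, 0.0359]
tcp_rot: [180.0, -0.0, 82.4]
wrist_force: [-0.9, 0.2, -7.0]
opening: 0.035
```

Request:
apply_moves([
  [0,0,-1,0,0,0,0.8],
  [0,0,0,0,0,0,0.8],
])

```text
time: 9.88
ee_pos: [0.5005, -0.1444, 0.0347]
tcp_rot: [180.0, -0.0, 82.4]
wrist_force: [1.3, 0.0, -7.7]
opening: 0.0352
```

Request:
apply_moves([
  [0,0,-1,0,0,0,0.8],
  [0,0,0,0,0,0,0.8],
])

```text
time: 10.12
ee_pos: [0.5005, -0.1444, 0.0337]
tcp_rot: [180.0, -0.0, 82.4]
wrist_force: [0.7, 0.7, -8.8]
opening: 0.0352
```

Request:
apply_moves([
  [0,0,-0.7,0,0,0,0.8],
  [0,0,0,0,0,0,0.8],
])

```text
time: 10.38
ee_pos: [0.5005, -0.1444, 0.033]
tcp_rot: [180.0, -0.0, 82.4]
wrist_force: [-0.4, 0.1, -7.7]
opening: 0.0352
```

Request:
apply_moves([
  [0,0,-0.7,0,0,0,0.8],
  [0,0,0,0,0,0,0.8],
])

```text
time: 10.62
ee_pos: [0.5005, -0.1444, 0.0323]
tcp_rot: [180.0, -0.0, 82.4]
wrist_force: [0.9, -0.1, -7.0]
opening: 0.0351
```

```bash
python3 - <<'E'
from h import *
s=camera("side")[:,:,::-1].copy(); crop(s,310,200,480,355,4,"pics/s6.png")
im=camera("wrist")[:,:,::-1].copy(); cv2.imwrite("pics/w6.png",im)
E
```

View pics/s6.png

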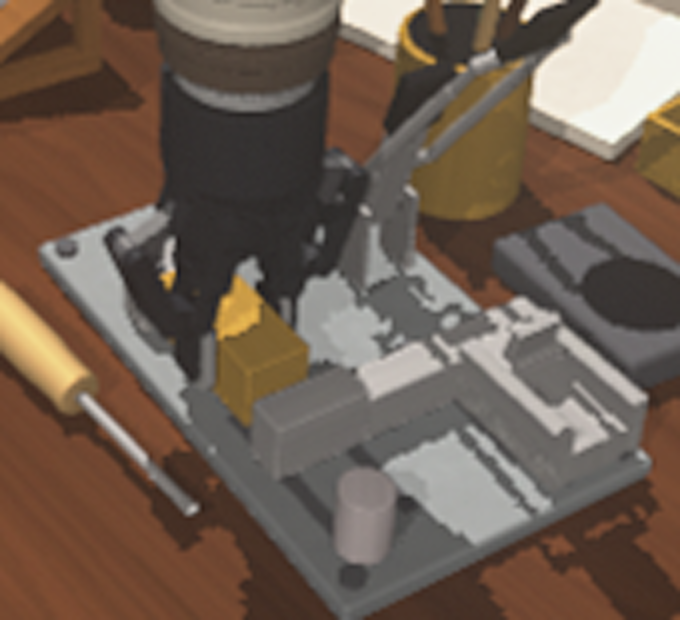

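View pics/w6.png

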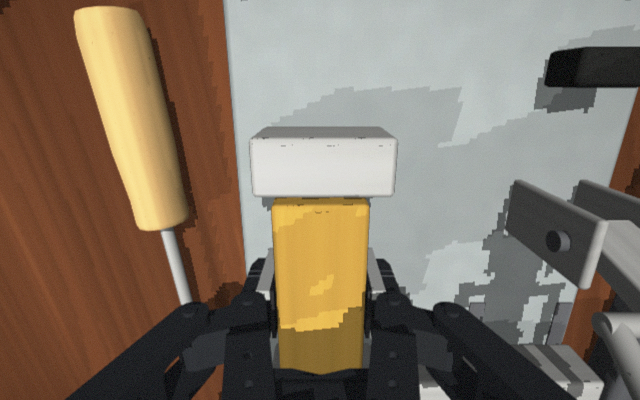

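Request:
apply_moves([
  [0,0,-0.7,0,0,0,0.8],
  [0,0,0,0,0,0,0.8],
])

```text
time: 10.98
ee_pos: [0.5005, -0.1445, 0.0317]
tcp_rot: [180.0, -0.0, 82.4]
wrist_force: [-0.4, -0.0, -7.1]
opening: 0.0353
```

Request:
apply_moves([
  [0,0,-0.7,0,0,0,0.8],
  [0,0,0,0,0,0,0.8],
])

```text
time: 11.22
ee_pos: [0.5005, -0.1445, 0.0316]
tcp_rot: [180.0, 0.0, 82.4]
wrist_force: [-4.3, 1.0, 1.2]
opening: 0.035
```

Request:
apply_moves([
  [0,0,0,0,0,0,0.5],
  [0,0,0,0,0,0,0.3],
  [0,0,0,0,0,0,0.25],
  [0,0,0,0,0,0,0.25],
  [0,0,12,0,0,0,0.25],
  [0,0,20,0,0,0,0.25],
  [0,0,30,0,0,0,0.25],
  [0,0,40,0,0,0,0.25],
  [0,0,30,0,0,0,0.25],
  [0,0,20,0,0,0,0.25],
  [0,0,0,0,0,0,0.25],
])

```text
time: 12.6
ee_pos: [0.5013, -0.1447, 0.1852]
tcp_rot: [179.8, 0.0, 82.4]
wrist_force: [-1.3, -0.7, -0.2]
opening: 0.0642
```

```bash
python3 - <<'E'
from h import *
s=camera("side")[:,:,::-1].copy(); crop(s,310,200,480,355,4,"pics/s7.png")
ob=get_obs();print(ob["ee_pos"],ob["wrist_force"])
im=camera("wrist")[:,:,::-1].copy(); cv2.imwrite("pics/w7.png",im)
E
```

```text
[ 0.500815   -0.14456511  0.1836196 ] [ 0.25021932  0.20215322 -0.42426441]
```

View pics/s7.png

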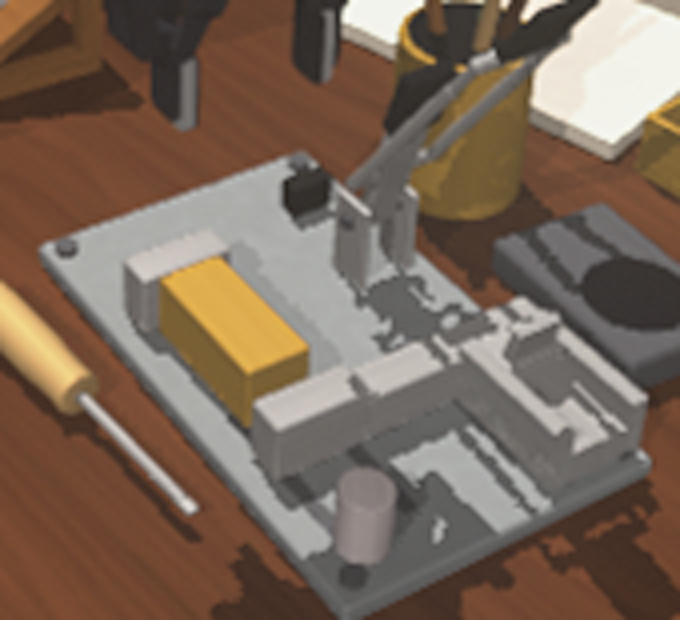

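View pics/w7.png

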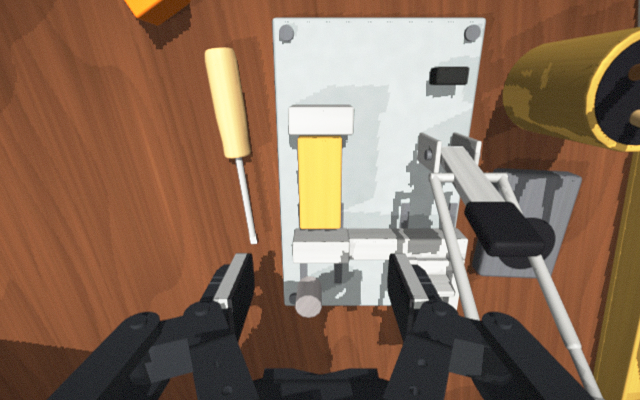

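```bash
python3 - <<'E'
from h import *
s=cv2.imread("pics/side0.png"); crop(s,385,185,475,275,8,"pics/s8.png")
t=cv2.imread("pics/top0.png"); crop(t,380,170,455,215,10,"pics/t8.png")
E
```

```text
(no output)
```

View pics/s8.png

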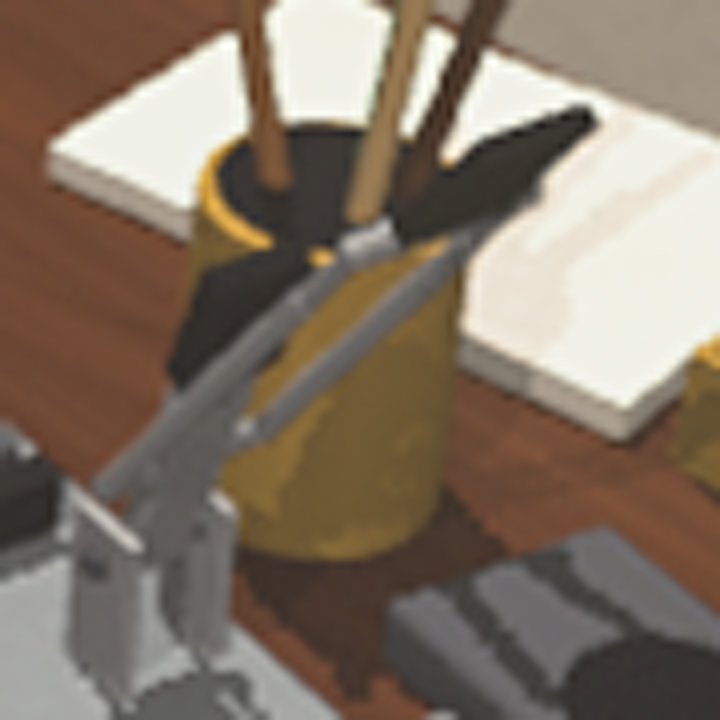

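View pics/t8.png

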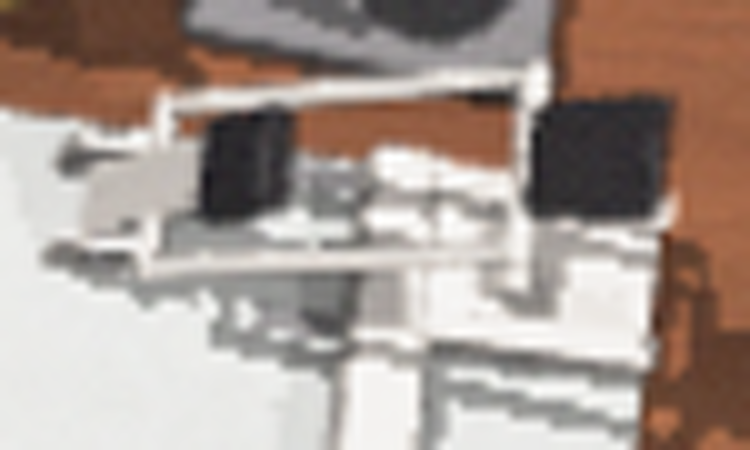

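```bash
cat > m2.py <<'E'
from h import *
s=lambda x,y:np.array([x,y])/8+[385,185]
t=lambda x,y:np.array([x,y])/10+[380,170]
def model(a,e):
    piv=np.array([-25,105,38.]); L=np.array([-np.sin(a),0,np.cos(a)]); pin=piv+34*L
    d=np.array([np.cos(e),0,np.sin(e)])
    return piv,pin,L,d
Y=np.array([0,1.,0])
def pts(a,e):
    piv,pin,L,d=model(a,e)
    return dict(barn=pin+138.5*d-22*Y,barf=pin+138.5*d+22*Y,pinn=pin-22*Y,pinf=pin+22*Y,tabn=pin+184*d-16*Y,tabf=pin+184*d+16*Y,tip=piv+108*L)
o=[("side","barn",s(368,240)),("side","barf",s(530,195)),("top","barn",t(518,275)),("top","barf",t(537,75)),
("side","pinn",s(112,485)),("side","pinf",s(245,430)),("top","pinn",t(150,265)),("top","pinf",t(166,105)),("top","tabn",t(660,215)),("top","tabf",t(668,97))]
if __name__=="__main__":
    def f(p):
        P=pts(p[0],p[1]); b=np.array([p[2],p[3],.012])
        return np.concatenate([proj(n,fx(*P[k],b))[0]-uv for n,k,uv in o])
    r=least_squares(f,[-.2,1.0,.501,-.1434]);print(r.x,np.degrees(r.x[:2])); 
    for (n,k,_),v in zip(o,r.fun.reshape(-1,2)): print(n,k,v.round(1))
    P=pts(r.x[0],r.x[1]); 
    print({k:v.round(0) for k,v in P.items()}); piv,pin,L,d=model(*r.x[:2]); print("tab",pin+162.5*d,"tip side",(proj("side",fx(*P["tip"],np.r_[r.x[2:],.012]))[0]-[385,185])*8)
E
python3 m2.py
```

```text
[-0.22369423  0.97533467  0.50063026 -0.14460457] [-12.81673534  55.88255992]
side barn [-1.  1.]
side barf [-1.8 -0.3]
top barn [ 0.4 -3.1]
top barf [0.4 0.6]
side pinn [-0.2 -0.2]
side pinf [0.7 0. ]
top pinn [ 0.  -0.6]
top pinf [0.3 0.6]
top tabn [0.4 0.1]
top tabf [ 1.  -0.4]
{'barn': array([ 60.,  83., 186.]), 'barf': array([ 60., 127., 186.]), 'pinn': array([-17.,  83.,  71.]), 'pinf': array([-17., 127.,  71.]), 'tabn': array([ 86.,  89., 223.]), 'tabf': array([ 86., 121., 223.]), 'tip': array([ -1., 105., 143.])}
tab [ 73.68712337 105.         205.68494379] tip side [245.85530678 248.36118262]
```

```bash
cat >> h.py <<'E'
BED=np.array([.5012,-.1403,.012])
E
python3 - <<'E'
from h import *
goto(fx(50,105,245),fixR()); goto(fx(50,105,231.5),fixR())
pin=np.array([-17.5,71]); prev=fx(50,105,231.5)
for e in np.r_[.975,np.arange(.95,.4,-.05)]:
    c=pin+162.5*np.array([np.cos(e),np.sin(e)])+3.5*np.array([-np.sin(e),np.cos(e)])
    w=fx(c[0]-11,105,c[1]+17); print(round(e,3),c.round(1),w.round(4),((w-prev)*1000).round(1)); prev=w
E
```

```text
shift [ 98.2 -59.4  74.4] len 136.7 turn [-0.    0.01 -0.  ] 0.0
shift [ 98.2 -59.4  60.9] len 129.9 turn [-0.    0.01 -0.  ] 0.0
0.975 [ 70.8 207.5] [ 0.5973 -0.2135  0.2365] [-1.3 -9.7 -7. ]
0.95 [ 74.2 205.2] [ 0.5969 -0.2169  0.2342] [-0.4 -3.4 -2.2]
0.9 [ 80.8 200.5] [ 0.596  -0.2234  0.2295] [-0.9 -6.5 -4.7]
0.85 [ 87.1 195.4] [ 0.5952 -0.2297  0.2244] [-0.8 -6.3 -5.1]
0.8 [ 93.2 190. ] [ 0.5944 -0.2357  0.219 ] [-0.8 -6.  -5.4]
0.75 [ 99.  184.3] [ 0.5936 -0.2415  0.2133] [-0.8 -5.8 -5.7]
0.7 [104.5 178.4] [ 0.5929 -0.2469  0.2074] [-0.7 -5.5 -6. ]
0.65 [109.7 172.1] [ 0.5922 -0.2521  0.2011] [-0.7 -5.2 -6.2]
0.6 [114.6 165.6] [ 0.5915 -0.257   0.1946] [-0.6 -4.9 -6.5]
0.55 [119.2 158.9] [ 0.5909 -0.2615  0.1879] [-0.6 -4.5 -6.7]
0.5 [123.4 152. ] [ 0.5903 -0.2657  0.181 ] [-0.6 -4.2 -6.9]
0.45 [127.3 144.8] [ 0.5898 -0.2695  0.1738] [-0.5 -3.8 -7.1]
```

Request:
apply_moves([
  [0,0,20,0,0,0,1],
  [0,0,35,0,0,0,1],
  [15,-10,19,0,0,0,1],
  [28,-17,0,0,0,0,1],
  [28,-17,0,0,0,0,1],
  [20,-12,0,0,0,0,1],
  [7,-3,-6,0,0,0,1],
  [0,0,-6,0,0,0,1],
  [0,0,0,0,0,0,1],
  [0,0,0,0,0,0,1],
])

```text
time: 13.95
ee_pos: [0.598, -0.2031, 0.2455]
tcp_rot: [180.0, 0.0, 82.4]
wrist_force: [-0.4, -0.4, 0.2]
opening: -0.0001
```

```bash
python3 - <<'E'
from h import *
s=camera("side")[:,:,::-1].copy(); crop(s,350,130,500,330,3,"pics/s9.png")
ob=get_obs();print(ob["ee_pos"],ob["wrist_force"],ob["opening"])
im=camera("wrist")[:,:,::-1].copy(); cv2.imwrite("pics/w9.png",im)
t=camera("top")[:,:,::-1].copy(); crop(t,345,130,475,250,5,"pics/t9.png")
E
```

```text
[ 0.5981657  -0.20317411  0.24565182] [-0.12178877  0.7678222   0.67783048] 0.00015550048709436532
```

View pics/s9.png

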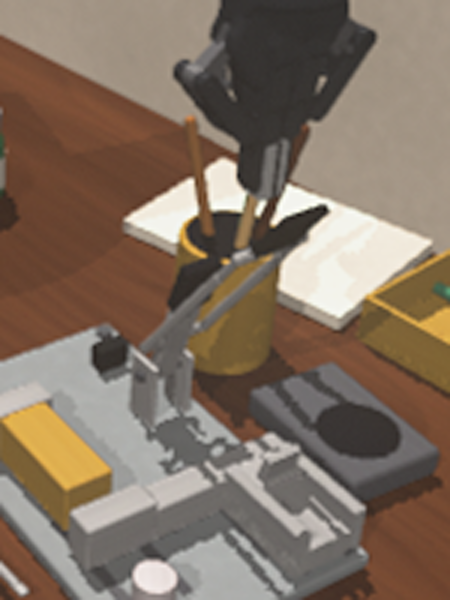

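View pics/w9.png

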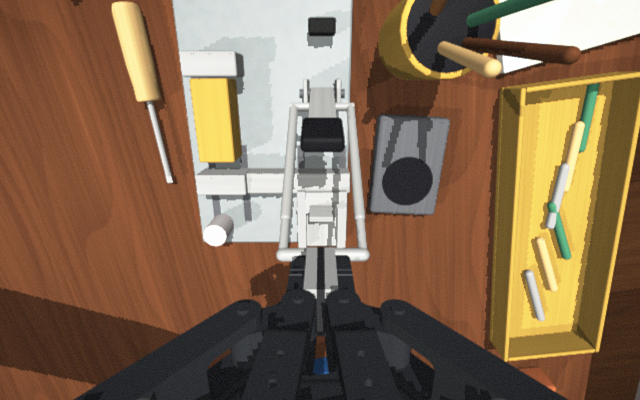

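Request:
apply_moves([
  [-0.6,-5,-4.5,0,0,0,1],
  [-0.6,-5,-4.5,0,0,0,1],
  [-0.4,-3.4,-2.2,0,0,0,1],
  [-0.9,-6.5,-4.7,0,0,0,1],
  [-0.8,-6.3,-5.1,0,0,0,1],
  [0,0,0,0,0,0,1],
])

```text
time: 14.85
ee_pos: [0.5949, -0.2302, 0.2233]
tcp_rot: [-180.0, -0.0, 82.3]
wrist_force: [-0.9, 0.6, -0.4]
opening: -0.0003
```

```bash
python3 - <<'E'
from h import *
s=camera("side")[:,:,::-1].copy(); crop(s,350,130,500,330,3,"pics/s10.png")
E
```

```text
(no output)
```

View pics/s10.png

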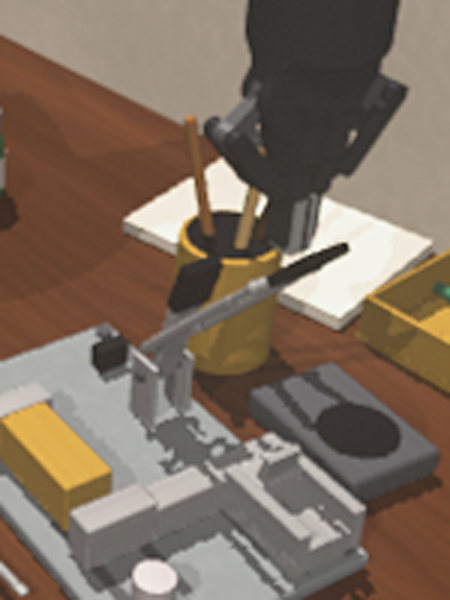

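Request:
apply_moves([
  [-0.8,-6,-5.4,0,0,0,1],
  [-0.8,-5.8,-5.7,0,0,0,1],
  [-0.7,-5.5,-6,0,0,0,1],
  [-0.7,-5.2,-6.2,0,0,0,1],
  [-0.6,-5,-6.5,0,0,0,1],
  [0,0,0,0,0,0,1],
])

```text
time: 15.65
ee_pos: [0.5913, -0.2575, 0.1934]
tcp_rot: [-180.0, -0.0, 82.3]
wrist_force: [0.5, -0.4, 0.5]
opening: 0.0
```

```bash
python3 - <<'E'
from h import *
s=camera("side")[:,:,::-1].copy(); crop(s,350,130,500,330,3,"pics/s11.png")
E
```

```text
(no output)
```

View pics/s11.png

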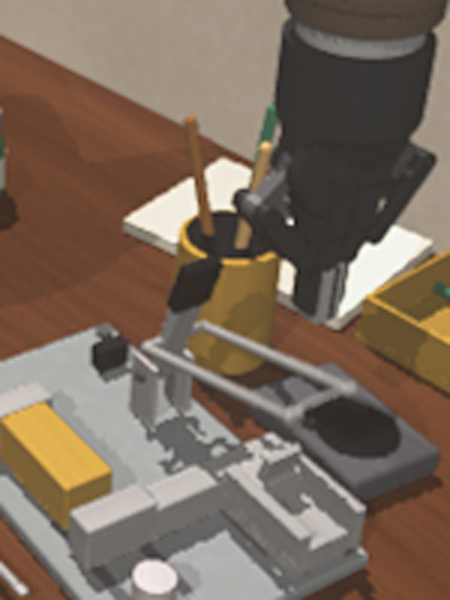

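```bash
python3 - <<'E'
from h import *
w=planez("top",[(384,132),(397.4,149.4),(397,135.6)],.18); print(w.round(3)); print(((w-BED)@Rz(FY)*1000).round(0))
# pot rim in top: crop t4 ellipse 118..240, 52..175
w=planez("top",np.array([(118,115),(240,115),(178,175),(178,52),(180,205)])/5+[345,130],.1); print(((w-BED)@Rz(FY)*1000).round(0))
y=Rz(FY)@np.array([1.,0,0]);z=np.array([0,0,-1.]);R2=np.c_[np.cross(y,z),y,z]; print(R2.round(2)); goto(fx(45,105,190),R2)
y=-y;R2=np.c_[np.cross(y,z),y,z]; print(R2.round(2)); goto(fx(45,105,190),R2)
E
```

```text
[[ 0.748 -0.093  0.18 ]
 [ 0.699 -0.129  0.18 ]
 [ 0.738 -0.128  0.18 ]]
[[-80. 238. 168.]
 [-38. 195. 168.]
 [-44. 233. 168.]]
[[-107.  194.   88.]
 [ -37.  204.   88.]
 [ -68.  164.   88.]
 [ -78.  236.   88.]
 [ -65.  146.   88.]]
[[ 0.99 -0.13  0.  ]
 [-0.13 -0.99  0.  ]
 [ 0.    0.   -1.  ]]
shift [ 7.8 58.4  8.1] len 59.5 turn [-2.000e-02  1.000e-02 -8.999e+01] 90.0
[[-0.99  0.13  0.  ]
 [ 0.13  0.99  0.  ]
 [ 0.   -0.   -1.  ]]
shift [ 7.8 58.4  8.1] len 59.5 turn [-1.000e-02 -2.000e-02  9.001e+01] 90.0
```

Request:
apply_moves([
  [0,0,20,0,0,0,1],
  [0,5,15,0,0,9,1],
  [1,6,0,0,0,9,1],
  [1,6,0,0,0,9,1],
  [1,6,0,0,0,9,1],
  [1,6,0,0,0,9,1],
  [1,6,0,0,0,9,1],
  [1,6,0,0,0,9,1],
  [1,6,0,0,0,9,1],
  [1,6,0,0,0,9,1],
  [0,5,0,0,0,9,1],
  [0,0,0,0,0,0,1],
])

```text
time: 17.2
ee_pos: [0.5998, -0.1987, 0.2296]
tcp_rot: [180.0, 0.0, 172.4]
wrist_force: [-0.4, -0.7, 0.3]
opening: 0.0003
```

```bash
python3 - <<'E'
from h import *
s=camera("side")[:,:,::-1].copy(); crop(s,350,150,490,330,4,"pics/s12.png")
ob=get_obs();print(ob["ee_pos"],ob["tcp_rot"],ob["wrist_force"],ob["q"])
im=camera("wrist")[:,:,::-1].copy(); cv2.imwrite("pics/w12.png",im)
E
```

```text
[ 0.59972117 -0.19898605  0.22951124] [1.79986224e+02 2.16112728e-02 1.72204832e+02] [ 0.18052929  0.09724276 -0.07025186] [-1.83631458e+01  1.62624178e+01  2.09659220e+01  9.46847860e+01
  1.75055720e-02 -1.05679772e+01]
```

View pics/s12.png

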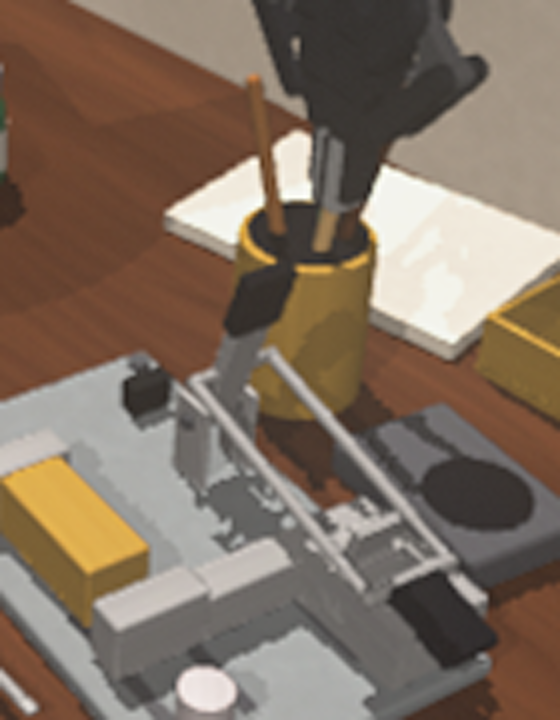

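View pics/w12.png

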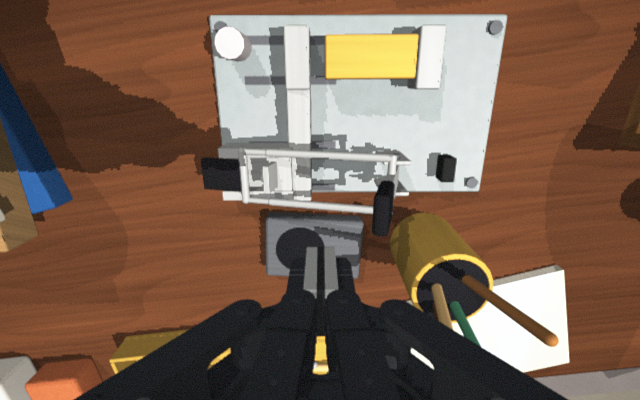

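```bash
python3 - <<'E'
from h import *
from m2 import pts
for b in ([.5007,-.1443,.012],):
  for e in (-.24,-.15,-.05):
    P=pts(-.224,e)
    print(e,[((proj("side",fx(*P[k],np.array(b)))[0]-[350,150])*4).round(0) for k in ("barn","barf","tabn")])
s=camera("side")[:,:,::-1].copy(); crop(s,400,240,480,330,8,"pics/s13.png")
E
```

```text
-0.24 [array([370., 597.]), array([444., 563.]), array([446., 673.])]
-0.15 [array([377., 580.]), array([451., 546.]), array([457., 650.])]
-0.05 [array([382., 559.]), array([458., 525.]), array([466., 622.])]
```

View pics/s13.png

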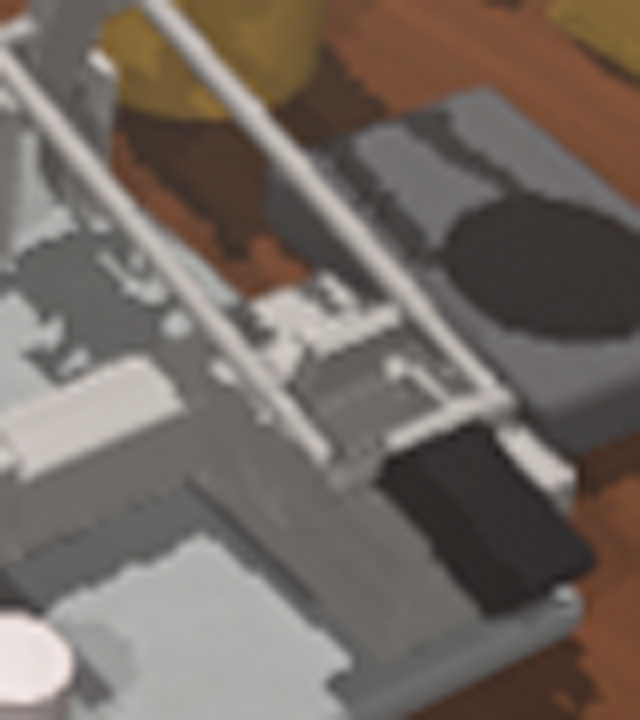

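```bash
python3 - <<'E'
from h import *
ob=get_obs(); print(((ob["ee_pos"]-BED)@Rz(FY)*1000).round(1))
prev=fx(45,105,143); print(((prev-ob["ee_pos"])*1000).round(1))
piv=np.array([-25,38.])
for a in np.r_[np.arange(.15,1.69,.1),1.693]:
    c=piv+88*np.array([-np.sin(a),np.cos(a)])+5.5*np.array([np.cos(a),np.sin(a)])
    w=fx(c[0]+12,105,c[1]+17); print(round(a,2),c.round(1),w.round(4),((w-prev)*1000).round(1)); prev=w
E
```

```text
[ 45.3 105.4 217.4]
[ -0.4   0.4 -74.4]
0.15 [-32.7 125.8] [ 0.608  -0.1337  0.1548] [ 8.7 65.1 -0.2]
0.25 [-41.4 124.6] [ 0.6092 -0.1251  0.1536] [ 1.2  8.7 -1.2]
0.35 [-50.  122.6] [ 0.6103 -0.1166  0.1516] [ 1.1  8.5 -2.1]
0.45 [-58.3 119.6] [ 0.6114 -0.1083  0.1486] [ 1.1  8.2 -2.9]
0.55 [-66.3 115.9] [ 0.6125 -0.1004  0.1449] [ 1.1  7.9 -3.7]
0.65 [-73.9 111.4] [ 0.6135 -0.0929  0.1404] [ 1.   7.5 -4.5]
0.75 [-81.  106.1] [ 0.6144 -0.0859  0.1351] [ 0.9  7.  -5.2]
0.85 [-87.5 100.2] [ 0.6153 -0.0794  0.1292] [ 0.9  6.5 -5.9]
0.95 [-93.4  93.7] [ 0.6161 -0.0736  0.1227] [ 0.8  5.8 -6.5]
1.05 [-98.6  86.6] [ 0.6168 -0.0684  0.1156] [ 0.7  5.2 -7.1]
1.15 [-103.1   79. ] [ 0.6174 -0.064   0.108 ] [ 0.6  4.4 -7.6]
1.25 [-106.8   71. ] [ 0.6179 -0.0603  0.1   ] [ 0.5  3.7 -8. ]
1.35 [-109.7   62.6] [ 0.6182 -0.0574  0.0916] [ 0.4  2.9 -8.3]
1.45 [-111.7   54.1] [ 0.6185 -0.0554  0.0831] [ 0.3  2.  -8.6]
1.55 [-112.9   45.3] [ 0.6187 -0.0543  0.0743] [ 0.2  1.2 -8.7]
1.65 [-113.2   36.5] [ 0.6187 -0.054   0.0655] [ 0.   0.3 -8.8]
1.69 [-113.    32.7] [ 0.6187 -0.0541  0.0617] [-0.  -0.1 -3.8]
```

Request:
apply_moves([
  [0,0,-20,0,0,0,1],
  [0,0,-30,0,0,0,1],
  [0,0,-24,0,0,0,1],
  [0.9,6.5,0,0,0,0,1],
  [1.3,10,0,0,0,0,1],
  [1.3,10,0,0,0,0,1],
  [1.3,10,0,0,0,0,1],
  [1.3,10,0,0,0,0,1],
  [1.3,10,0,0,0,0,1],
  [1.3,9,0,0,0,0,1],
])

```text
time: 18.6
ee_pos: [0.6084, -0.1329, 0.155]
tcp_rot: [180.0, -0.0, 172.4]
wrist_force: [0.5, -2.9, -0.6]
opening: -0.0001
```

```bash
python3 - <<'E'
from h import *
s=camera("side")[:,:,::-1].copy(); crop(s,340,150,490,330,4,"pics/s14.png")
ob=get_obs();print(ob["ee_pos"],ob["wrist_force"])
E
```

```text
[ 0.60846047 -0.13201547  0.15483758] [1.20380671 0.12972786 0.26376593]
```

View pics/s14.png

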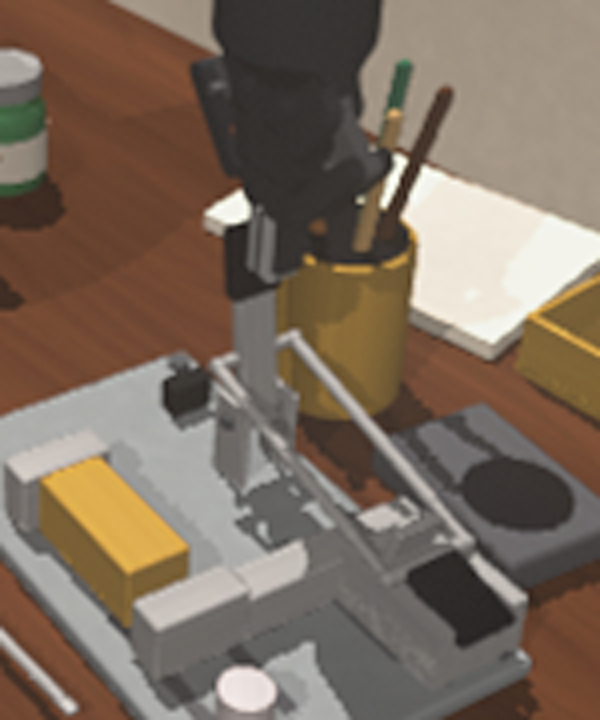

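Request:
apply_moves([
  [1.2,8.7,-1.2,0,0,0,1],
  [1.1,8.5,-2.1,0,0,0,1],
  [1.1,8.2,-2.9,0,0,0,1],
  [1.1,7.9,-3.7,0,0,0,1],
  [1,7.5,-4.5,0,0,0,1],
  [0.9,7,-5.2,0,0,0,1],
  [0,0,0,0,0,0,1],
])

```text
time: 19.52
ee_pos: [0.6145, -0.0851, 0.1348]
tcp_rot: [180.0, -0.1, 172.4]
wrist_force: [0.6, -0.2, -0.2]
opening: 0.0002
```

```bash
python3 - <<'E'
from h import *
s=camera("side")[:,:,::-1].copy(); crop(s,340,150,490,330,4,"pics/s15.png")
E
```

```text
(no output)
```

View pics/s15.png

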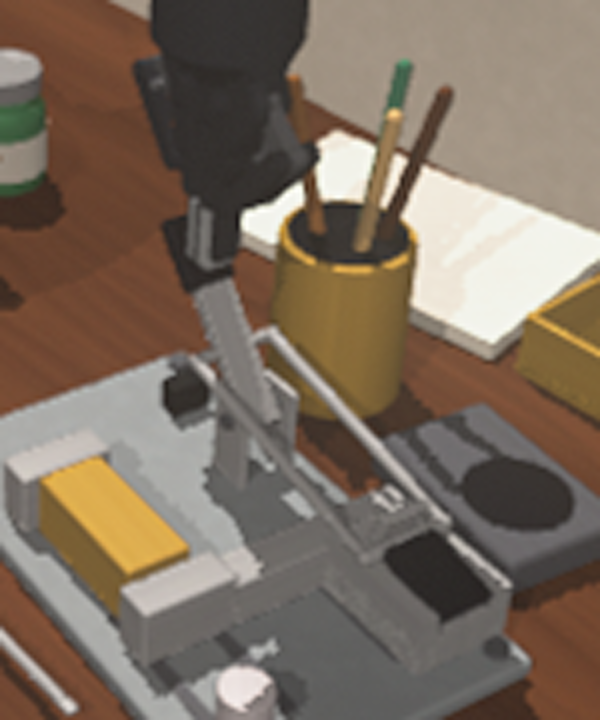

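Request:
apply_moves([
  [0.9,6.8,-6,0,0,0,1],
  [0.8,6,-6.6,0,0,0,1],
  [0.7,5.4,-7.3,0,0,0,1],
  [0.6,4.6,-7.8,0,0,0,1],
  [0.5,3.8,-8.2,0,0,0,1],
  [0,0,0,0,0,0,1],
])

```text
time: 20.32
ee_pos: [0.6178, -0.0589, 0.0985]
tcp_rot: [180.0, -0.1, 172.4]
wrist_force: [-0.9, -0.2, -0.9]
opening: 0.0
```

```bash
python3 - <<'E'
from h import *
s=camera("side")[:,:,::-1].copy(); crop(s,340,150,490,330,4,"pics/s16.png")
E
```

```text
(no output)
```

View pics/s16.png

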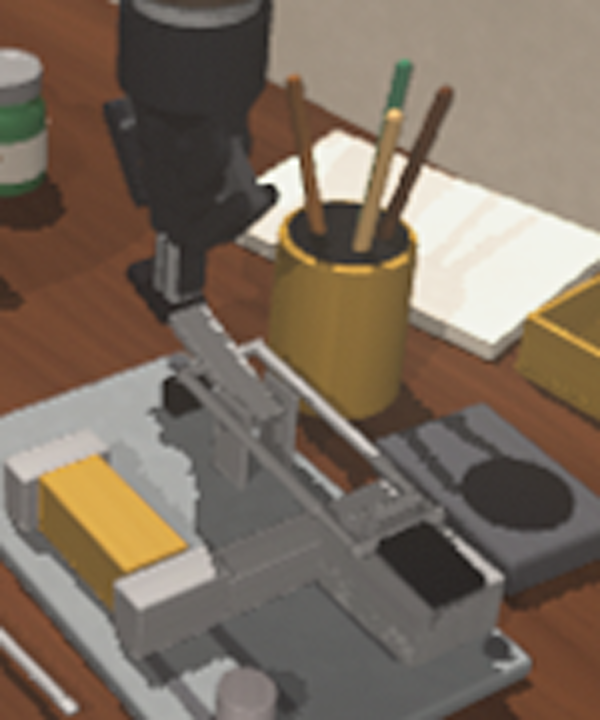

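Hooked and closing. I'll go on toward dead centre, watching the force.

Request:
apply_moves([
  [0.4,2.6,-8.3,0,0,0,1],
  [0.2,1.6,-8.6,0,0,0,1],
  [0,0,0,0,0,0,1],
])

```text
time: 20.75
ee_pos: [0.6184, -0.055, 0.0816]
tcp_rot: [180.0, -0.1, 172.4]
wrist_force: [-0.4, -0.0, -0.1]
opening: 0.0001
```

Request:
apply_moves([
  [0,0.5,-5,0,0,0,1],
  [0,0,-5,0,0,0,1],
  [0,0,0,0,0,0,1],
])

```text
time: 21.12
ee_pos: [0.6186, -0.0547, 0.0721]
tcp_rot: [180.0, -0.0, 172.4]
wrist_force: [-0.5, 0.8, 0.1]
opening: 0.0
```

Request:
apply_moves([
  [0,0,-4,0,0,0,1],
  [0,0,-3,0,0,0,1],
  [0,0,0,0,0,0,1],
])

```text
time: 21.5
ee_pos: [0.6187, -0.0547, 0.0654]
tcp_rot: [180.0, -0.0, 172.4]
wrist_force: [-0.1, 0.2, 0.2]
opening: -0.0001
```

```bash
python3 - <<'E'
from h import *
s=camera("side")[:,:,::-1].copy(); crop(s,340,150,490,330,4,"pics/s17.png")
im=camera("wrist")[:,:,::-1].copy(); cv2.imwrite("pics/w17.png",im)
E
```

```text
(no output)
```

View pics/s17.png

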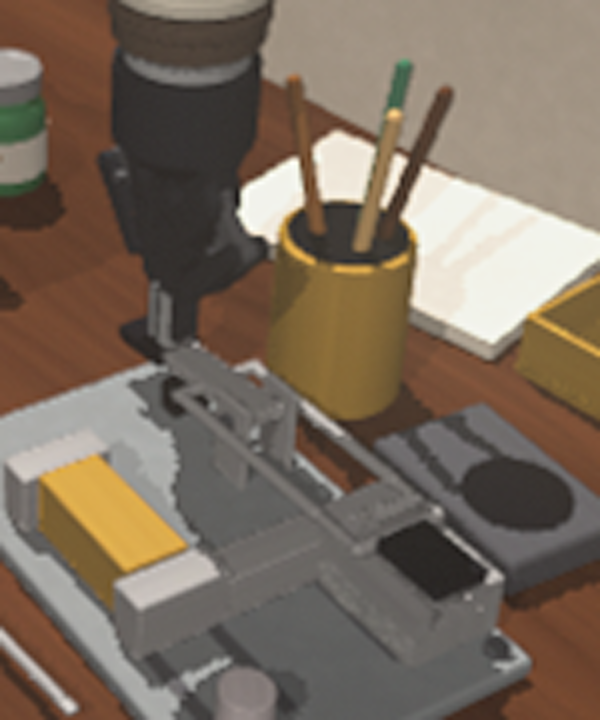

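View pics/w17.png

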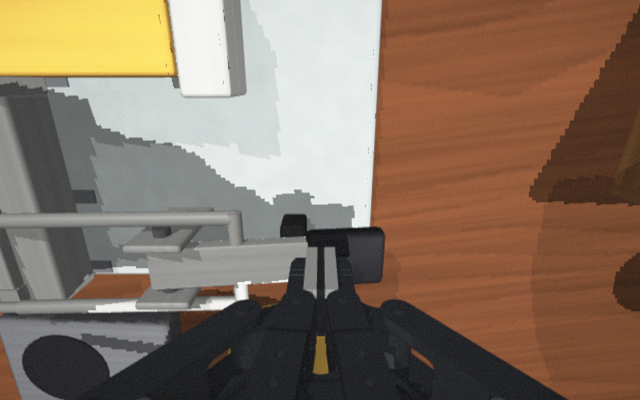

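Request:
apply_moves([
  [0,0,-2.5,0,0,0,1],
  [0,0,-2,0,0,0,1],
  [0,0,0,0,0,0,1],
])

```text
time: 21.98
ee_pos: [0.619, -0.0548, 0.0636]
tcp_rot: [180.0, 0.1, 172.4]
wrist_force: [-6.8, 0.1, 15.6]
opening: 0.0001
```

Request:
apply_moves([
  [0,0,-2,0,0,0,1],
  [0,0,0,0,0,0,1],
])

```text
time: 22.22
ee_pos: [0.6191, -0.0548, 0.0632]
tcp_rot: [-180.0, 0.2, 172.4]
wrist_force: [-11.5, 0.7, 27.4]
opening: -0.0002
```

```bash
python3 - <<'E'
from h import *
s=camera("side")[:,:,::-1].copy(); crop(s,340,200,480,330,5,"pics/s18.png")
E
```

```text
(no output)
```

View pics/s18.png

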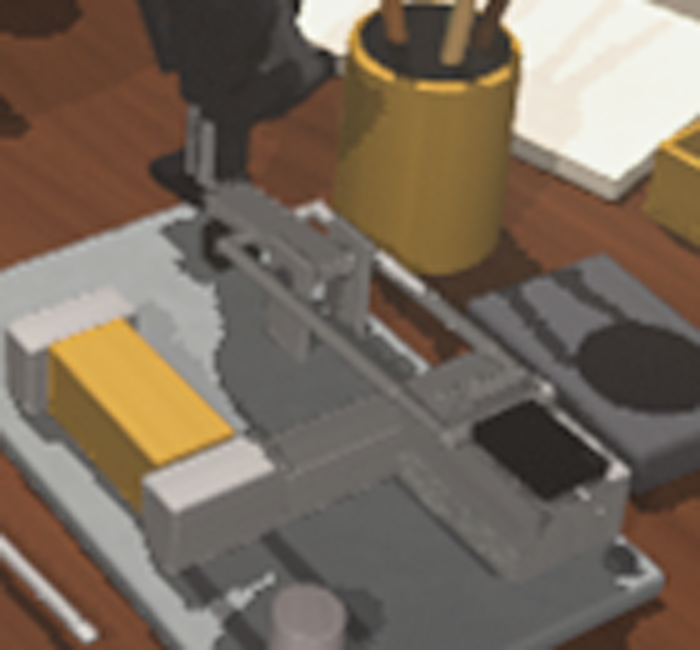

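Request:
apply_moves([
  [0,0,5,0,0,0,1],
  [0,0,15,0,0,0,1],
  [0,0,30,0,0,0,1],
  [0,0,30,0,0,0,1],
  [0,0,30,0,0,0,1],
  [-20,0,20,0,0,0,1],
  [-40,0,10,0,0,0,1],
  [-30,-10,0,0,0,0,1],
  [0,0,0,0,0,0,1],
])

```text
time: 23.4
ee_pos: [0.5278, -0.0649, 0.2005]
tcp_rot: [180.0, 0.1, 172.3]
wrist_force: [0.1, 0.3, 0.7]
opening: -0.0001
```

```bash
python3 - <<'E'
from h import *
s=camera("side")[:,:,::-1].copy(); crop(s,340,200,480,330,5,"pics/s19.png")
ob=get_obs();print(ob["ee_pos"])
im=camera("wrist")[:,:,::-1].copy(); cv2.imwrite("pics/w19.png",im)
t=camera("top")[:,:,::-1].copy(); cv2.imwrite("pics/t19.png",t)
E
```

```text
[ 0.52879303 -0.06475262  0.20014033]
```

View pics/s19.png

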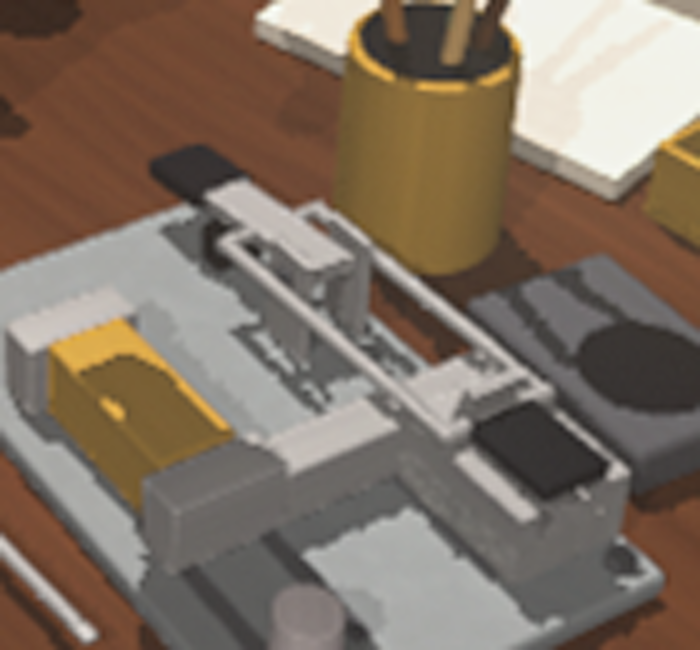

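View pics/w19.png

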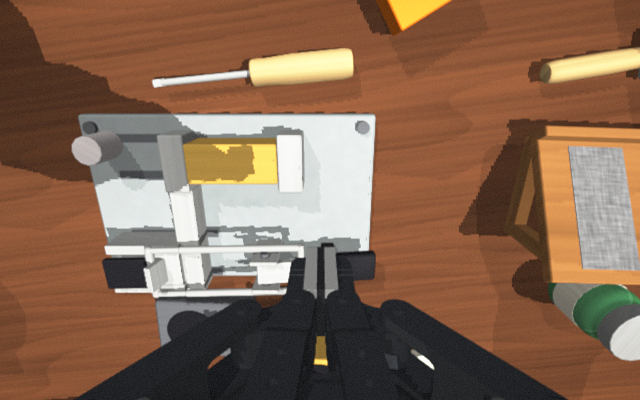

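View pics/t19.png

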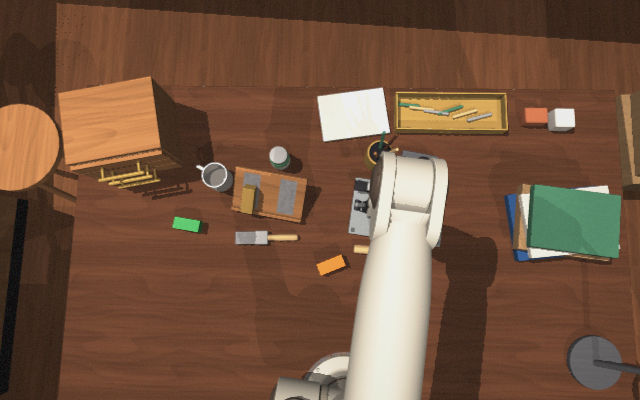

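```bash
python3 - <<'E'
from h import *
s=camera("side")[:,:,::-1].copy(); crop(s,360,220,430,280,10,"pics/s20.png")
b=np.array([.5007,-.1443,.012])
for a in (1.45,1.57,1.65,1.693):
    L=np.array([-np.sin(a),0,np.cos(a)]);N=np.array([np.cos(a),0,np.sin(a)]);p=np.array([-25,105,38.]);Y=np.array([0,1.,0])
    q=[p+108*L+5.5*N-15*Y,p+108*L-5.5*N-15*Y,p+68*L+5.5*N-15*Y,p+68*L+4*N-11*Y,p+108*L+5.5*N+15*Y]
    print(a,[((proj("side",fx(*v,b))[0]-[360,220])*10).round(0).tolist() for v in q])
for y in(-26,26): print([((proj("side",fx(x,y,34,b))[0]-[360,220])*10).round(0).tolist() for x in (-62,-40)])
E
```

```text
1.45 [[97.0, 25.0], [92.0, 63.0], [199.0, 134.0], [214.0, 133.0], [210.0, -13.0]]
1.57 [[92.0, 70.0], [91.0, 110.0], [194.0, 161.0], [209.0, 162.0], [204.0, 31.0]]
1.65 [[91.0, 101.0], [91.0, 143.0], [193.0, 181.0], [208.0, 182.0], [202.0, 62.0]]
1.693 [[91.0, 119.0], [92.0, 161.0], [192.0, 192.0], [208.0, 193.0], [201.0, 80.0]]
[[-197.0, 450.0], [-141.0, 512.0]]
[[21.0, 368.0], [80.0, 428.0]]
```

View pics/s20.png

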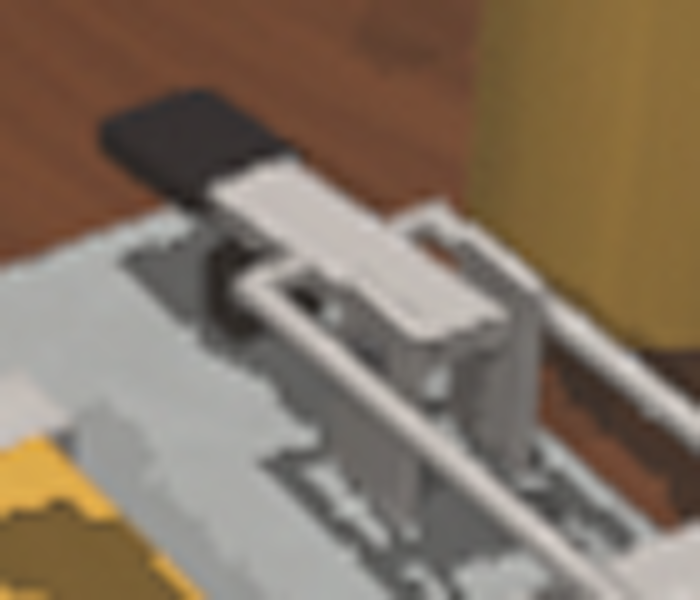

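```bash
python3 - <<'E'
from workcell import *
print(get_obs()["time"],job_done())
E
```

```text
the job is handed in; nothing more can be done
23.6 None
```

The solid blank is clamped in the fixture with the lever fully down. I handed the job in at 23.6 s, and it gave no verdict.

- **Weighing:** I lifted only the blank nearer the fixture. The wrist felt about 8.5 N, or about 0.87 kg, which is in the solid range. The other blank, taken as hollow, was never touched and is still on its rack place.
- **Placing:** I laid the solid blank flat on the bed between the jaws.
- **Latch:** I pushed the loop down with the closed fingers until its bar sat behind the keeper. I then swung the lever over until it met its stop, with 27 N on the wrist at the end.

**Last checks**
- The bar is hooked, and the jaw drew shut as the lever went over.
- The blank touches both jaws in the wrist view.
- The lever's grip corners lie 1 px or less from where they should be at 1.69 rad, and the lever stayed down after I drew back.
- The arm was clear of everything at hand-in. The bystanders I could see were unmoved, but the arm hid part of the fixture in the last top view.

**What disagreed**
- The wrist camera placed things 3–5 mm away from the top and side cameras. I went by the wrist camera when gripping and placing.
- I had expected the blank to touch the bed about 3 mm higher than it did, so I lowered it in small steps until the force changed.

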